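# Square up a batch of berry boxes for date marking

## Task

The date marker was left running: pull its locking toggle bat outward and flip it to OFF. Then stand all the green berry boxes that are here upright side by side on the marking bed against its back stop, lay the straightedge on the bed flush along all their front faces (its grip rail away from the boxes), let go, and only then pull the toggle bat and flip it back to ON, locked. Never force the bat past its lock without pulling it, and leave the cups and the tape roll where they are.

Things in the scene. Friction and masses are not known exactly. Their poses are not given: they have to be found in the camera images.
- bed: marking bed fixed to the table: steel plate 150 (x) x 340 (y) mm, top at z = 12 mm. Origin: centre of its underside; x points to the back stop (about away from the robot), y along it. The stop: a grey strip along the +x side, front face at x = +50 mm, top at z = 30 mm. Behind it (x 80 to 150 mm) a rail 30 mm high with a print head at y = 150 mm, 77 mm high. x from -75 to +50 mm is clear
- box0: one of three or four alike green and purple cardboard berry boxes, 48 (x) x 60 (y) x 64 mm tall, 0.15 kg, standing on the table; origin: centre of its underside, z up. On the bed its long (y) side goes along the stop, either way round: its origin is then 24 mm in front of the stop's face. Not every box is present in every run
- box1: one of three or four alike green and purple cardboard berry boxes, 48 (x) x 60 (y) x 64 mm tall, 0.15 kg, standing on the table; origin: centre of its underside, z up. On the bed its long (y) side goes along the stop, either way round: its origin is then 24 mm in front of the stop's face. Not every box is present in every run
- box2: one of three or four alike green and purple cardboard berry boxes, 48 (x) x 60 (y) x 64 mm tall, 0.15 kg, standing on the table; origin: centre of its underside, z up. On the bed its long (y) side goes along the stop, either way round: its origin is then 24 mm in front of the stop's face. Not every box is present in every run
- box3: one of three or four alike green and purple cardboard berry boxes, 48 (x) x 60 (y) x 64 mm tall, 0.15 kg, standing on the table; origin: centre of its underside, z up. On the bed its long (y) side goes along the stop, either way round: its origin is then 24 mm in front of the stop's face. Not every box is present in every run
- straightedge: straightedge: aluminium blade 290 (y) x 60 (x) x 10 mm, 0.4 kg, lying on the table between robot and bed. Origin: centre of its underside. Its front edge, to lay against the boxes, is at x = +30 mm. A black upright grip rail (14 mm thick in x, 120 mm long, centre at x = -20 mm, top at z = 60 mm) is gripped from above. Flush, a box's origin is 54 mm ahead of this origin in x
- toggle (a joint): swing of the locking toggle bat in rad about its pivot: positive leans towards the toggle box's +x (ON), negative towards -x (OFF); at rest and locked it is anywhere from about 0.35 to 0.5 either side (ends at +-0.5). It stays where it is left, but a gate blocks it between the two sides unless the bat is pulled out
- bat_pull (a joint): how far the bat is pulled out along its own length, m: 0 in, 0.022 fully out. A spring draws it in (4 N at 0, 10 N fully out). It must be at least 0.011 out to pass the gate (0.015 is comfortable), and must be back in (under 0.004) to be locked; let go over the gate it sticks there. Under the pull a grip yields a few mm: check
- bat_grip (a point): point on the bat's axis in the middle of its black handle, 78 mm from the pivot when the bat is in; moves with the bat. The handle is a black cylinder 24 mm in diameter, 48 mm long, along the bat, tapered at both ends; above it is free. The bat stands up out of a grey box
- toggle_pivot (a point): pivot of the toggle bat, in the middle of the top of its grey box, 50 mm above the table; the bat swings about the toggle box's y axis through this point
- toggle_box: grey switch box 90 (x) x 80 (y) x 50 mm tall, fixed to the table; origin: centre of its underside; x points the way the bat leans when ON, z up. A small steel gate, 70 to 86 mm above the table, stands in the middle of its top
- cup_a: bystander: empty blue cup, 84 mm across, 75 mm tall; origin: centre of its underside. Leave alone
- cup_b: bystander: another such blue cup. Leave alone
- tape_roll: bystander: cardboard tape roll, 100 mm across, 48 mm tall, lying flat; origin: centre of its underside. Leave alone

How it is judged:
On the way, in this order (a step that is already met when the one before it is completed fails the run):
1. the toggle bat is pulled outward on its ON side (value of joint bat_pull above 0.009 m and value of joint toggle above 0.2 rad).
2. the bat is flipped to OFF and locked (back in) (value of joint toggle below -0.3 rad and value of joint bat_pull below 0.004 m), for 0.2 s.
3. with the toggle OFF, all boxes stand against the stop, the straightedge lies flush along them, let go (all of step 2 and x of box0 in the frame of bed between 0.0225 and 0.029 m and y of box0 in the frame of bed between -0.15 and 0.15 m and z of box0 in the frame of bed between 0.008 and 0.017 m and angle between each of box0, box1, box2, box3's own z axis and vertical below 0.08 rad and angle between the y axis of each of box0, box1, box2, box3 and the y axis of bed, either way round below 0.06 rad and x of box0 in the frame of straightedge between 0.05 and 0.0565 m and y of box0 in the frame of straightedge between -0.14 and 0.14 m and linear speed of each of box0, box1, box2, box3, straightedge below 0.02 m/s and x of box1 in the frame of bed between 0.0225 and 0.029 m and y of box1 in the frame of bed between -0.15 and 0.15 m and z of box1 in the frame of bed between 0.008 and 0.017 m and x of box1 in the frame of straightedge between 0.05 and 0.0565 m and y of box1 in the frame of straightedge between -0.14 and 0.14 m and x of box2 in the frame of bed between 0.0225 and 0.029 m and y of box2 in the frame of bed between -0.15 and 0.15 m and z of box2 in the frame of bed between 0.008 and 0.017 m and x of box2 in the frame of straightedge between 0.05 and 0.0565 m and y of box2 in the frame of straightedge between -0.14 and 0.14 m and x of box3 in the frame of bed between 0.0225 and 0.029 m and y of box3 in the frame of bed between -0.15 and 0.15 m and z of box3 in the frame of bed between 0.008 and 0.017 m and x of box3 in the frame of straightedge between 0.05 and 0.0565 m and y of box3 in the frame of straightedge between -0.14 and 0.14 m and z of straightedge in the frame of bed between 0.008 and 0.017 m and angle between straightedge's own z axis and vertical below 0.04 rad and angle between the y axis of straightedge and the y axis of bed, either way round below 0.035 rad and contact force between the fingers and straightedge below 0.1 N), for 0.3 s.
4. the toggle bat is pulled outward on its OFF side (value of joint bat_pull above 0.009 m and value of joint toggle below -0.2 rad).
At the end, for the whole second after the job is handed in: Toggle at ON (over 0.3 rad), bat in (under 4 mm). Every box present upright on the bed, within 3.5 mm of the stop, long side along it to 3.4 deg. Straightedge flat on the bed, parallel to the stop to 2 deg, front edge within 2.5 mm of every box, boxes within its length. All at rest (x of box0 in the frame of bed between 0.0225 and 0.029 m and y of box0 in the frame of bed between -0.15 and 0.15 m and z of box0 in the frame of bed between 0.008 and 0.017 m and angle between each of box0, box1, box2, box3's own z axis and vertical below 0.08 rad and angle between the y axis of each of box0, box1, box2, box3 and the y axis of bed, either way round below 0.06 rad and x of box0 in the frame of straightedge between 0.05 and 0.0565 m and y of box0 in the frame of straightedge between -0.14 and 0.14 m and linear speed of each of box0, box1, box2, box3, straightedge below 0.02 m/s and x of box1 in the frame of bed between 0.0225 and 0.029 m and y of box1 in the frame of bed between -0.15 and 0.15 m and z of box1 in the frame of bed between 0.008 and 0.017 m and x of box1 in the frame of straightedge between 0.05 and 0.0565 m and y of box1 in the frame of straightedge between -0.14 and 0.14 m and x of box2 in the frame of bed between 0.0225 and 0.029 m and y of box2 in the frame of bed between -0.15 and 0.15 m and z of box2 in the frame of bed between 0.008 and 0.017 m and x of box2 in the frame of straightedge between 0.05 and 0.0565 m and y of box2 in the frame of straightedge between -0.14 and 0.14 m and x of box3 in the frame of bed between 0.0225 and 0.029 m and y of box3 in the frame of bed between -0.15 and 0.15 m and z of box3 in the frame of bed between 0.008 and 0.017 m and x of box3 in the frame of straightedge between 0.05 and 0.0565 m and y of box3 in the frame of straightedge between -0.14 and 0.14 m and z of straightedge in the frame of bed between 0.008 and 0.017 m and angle between straightedge's own z axis and vertical below 0.04 rad and angle between the y axis of straightedge and the y axis of bed, either way round below 0.035 rad and value of joint toggle above 0.3 rad and value of joint bat_pull below 0.004 m); the robot touches nothing.
It fails at once if the bat is forced past its lock without being pulled out (value of joint toggle between -0.12 and 0.12 rad and value of joint bat_pull below 0.006 m).
It fails at once if a cup or the tape roll is moved more than 20 mm (distance of any of cup_a, cup_b, tape_roll from where it was at the start of the episode above 0.02 m).
Of box0, box1, box2, box3 only 3 to 4 are there at a start; the rules pass over those that are not, and their reading is None.
At some moment in a run one of box0, box1, box2, box3, straightedge may be knocked a few centimetres aside while the robot is not near it.
It also fails if it takes over 210 s, if anything falls off the work surface, if the arm or the gripper's body presses on something with over 40 N, if the wrist force passes 120 N, or if a joint passes its speed limit or range.

## Robot

A 6-joint arm with a two-finger parallel gripper is mounted at the origin on the work surface. World frame = base frame: x ahead of the robot, y to its left, z up, the work surface at z = 0. Lengths are in m, angles in rad, forces in N, time in s.
With the tool pointing down it reaches from about 0.425 to 0.95 m from the base axis. Payload 3.5 kg.
Tool frame: the origin (TCP) lies where the fingers leave the gripper's body, on its centre line; the fingertips stand 73 mm ahead of it and the grasp point (between the pads) lies 54 mm ahead of it (ctrl.grip_point_offset is the distance from the TCP to the grasp point, in m); x points along the fingers, y is the direction in which the jaws open and shut, and the axes are right-handed (so a half turn about x gives the same grasp; the last joint's range is limited). The gripper opens to 85 mm and grips with 20 to 120 N. Pads are 22 mm wide; open, the fingers measure 114 mm over their backs; the gripper's body (76 mm by 85 mm) begins 54 mm behind the grasp point. The pads swing forward as they close: fully open they stand 13 mm farther back than shut.
Start: joints at [1.131, 0.286, 1.577, -0, 1.279, -0.15], TCP at [0.193, 0.647, 0.304] pointing down, gripper open.
Joint ranges: [-2.77, 2.77], [-0.9, 2.22], [0.21, 2.48], [-1.53, 4.67], [0.24, 2.81], [-2.84, 2.84]. Speed limits (rad/s): [2.79, 2.79, 3.14, 3.14, 3.14, 3.14].

## Interface

Orientations are given as [roll, pitch, yaw] about the fixed x, y, z axes, in that order (R = Rz(yaw) Ry(pitch) Rx(roll)).
In Python, from cell import telemetry, viewer, ctrl gives the robot as it stands.
- The arm moves only by the tool drive_tool, never from a script. Its argument "rows" is a list that holds one entry, the list of rows, each a list of 5 numbers: the shift along the tool's x, y, z in cm, then the turn about the tool's x in degrees, then the finger opening in cm, from 0 to 8.54. A call has 1 to 5 rows; each row is the pose to reach, as a shift and turn from the pose commanded when the call began, along the tool's axes at that moment; what a row does not reach only later rows make up. A row lasts 1/8 s, in which the tool goes at most 62.5 mm and 10.7 degrees, less where a joint would pass 70% of its speed; a pose out of reach is approached as far as the arm can. A call with a gripper value outside its range is refused whole. The fingers move at their own pace and stop on an object; "grip_force" is the grip in N (left out, the last holds). Time passes only in rows, so rows that repeat a pose let the fingers close. It gives the time, the measured TCP pose, the force and the opening at its end, in the units of the state.
- telemetry.state(): the state, without advancing time (a new reading comes with each control period).
- viewer.camera(name): name is "scene" or "top"; returns the picture (384x512x3 uint8, red, green, blue); there is no depth.
- viewer.camera_params(name): a dict with "K" (3x3 intrinsics, pixels), "dist" ([k1, k2, p1, p2, k3] as OpenCV has them; the pictures are not rectified), "R" (3x3) and "t" (3): a world point X has camera coordinates R X + t. Camera axes: x right, y down, z forward; pixel columns grow to the right and rows downward; lengths in m; the calibration is good to about 2 mm. A picture is of the moment at which its call begins. camera_params takes no time and is no camera call.
- ctrl.job_done(): hands the job in, once; it reports no verdict.
The state is a dict: "t": time; "joint_positions": joint angles; "joint_velocities": joint speeds; "tau": joint torques, N m; "ee_pos": TCP position; "ee_rot": TCP orientation; "ft_force": force on the tool from outside, world axes, zero at the start; "wrist_torque": the same for the moment, N m; "opening": finger opening in m.
Only numpy, scipy, OpenCV 4.12 (cv2) and the standard library are available. Lean on these libraries where they do the work, as an engineer would, in place of code of your own. Each camera call takes 0.05 s, during which the arm holds its last target. There are 200 camera calls.

## Working session

There is one attempt and no reset: what is moved stays moved. The work goes in short steps, Python scripts to look and compute and a tool call to move; the robot and the scene stay as the last step left them, time stands still between calls to the robot, and variables do not carry over. Pictures are saved under pics/ and viewed, about 12 in all and at most 16, crops included, and the job is handed in when it is done.

Besides the shell and the picture viewer there is one more tool, called after "Request:" as name(argument=value, ...) on one line, values as JSON. drive_tool: Moves the arm, as the interface text tells. Its arguments: {"type":"object","properties":{"rows":{"type":"array"},"grip_force":{"type":"number"}},"required":["rows"]}

```bash
mkdir -p pics; ls; cat > h.py <<'E'
import numpy as np, cv2
from cell import telemetry, viewer, ctrl
def snap(name,fn=None):
    im=viewer.camera(name); 
    if fn: cv2.imwrite('pics/'+fn,cv2.cvtColor(im,cv2.COLOR_RGB2BGR))
    return im
def ray(name,uv):
    p=viewer.camera_params(name);K=np.array(p['K'],float);d=np.array(p['dist'],float);R=np.array(p['R']);t=np.array(p['t'])
    n=cv2.undistortPoints(np.array(uv,float).reshape(-1,1,2),K,d).reshape(-1,2)
    D=np.c_[n,np.ones(len(n))]@R
    return -R.T@t,D
def onz(name,uv,z):
    c,D=ray(name,uv); return c+D*((z-c[2])/D[:,2])[:,None]
def proj(name,X):
    p=viewer.camera_params(name);R=np.array(p['R'],float)
    return cv2.projectPoints(np.array(X,float).reshape(-1,1,3),cv2.Rodrigues(R)[0],np.array(p['t'],float),np.array(p['K'],float),np.array(p['dist'],float))[0].reshape(-1,2)
def two(uv1,uv2):
    c1,D1=ray('scene',[uv1]);c2,D2=ray('top',[uv2]);d1,d2=D1[0],D2[0]
    s=np.linalg.lstsq(np.c_[d1,-d2],c2-c1,rcond=None)[0]
    a=c1+d1*s[0];b=c2+d2*s[1];return (a+b)/2,np.linalg.norm(a-b)
E
python3 - <<'E'
from h import *
a=snap('scene','s1.png');b=snap('top','t1.png')
for n in('scene','top'):
    c,D=ray(n,[[256,192]]);print(n,c,D,viewer.camera_params(n)['K'])
s=telemetry.state();print({k:np.round(v,3) for k,v in s.items()},ctrl.grip_point_offset)
E
```

```text
pics
scene [ 1.09057705 -0.06309043  1.01342756] [[-0.47901118  0.10178304 -0.87207897]] [[410.15033693   0.         248.56063949]
 [  0.         410.15033693 191.15655674]
 [  0.           0.           1.        ]]
top [0.47182897 0.05104912 1.36191512] [[ 0.0912335  -0.00505341 -0.99583823]] [[429.28800826   0.         254.12893268]
 [  0.         429.28800826 194.09768793]
 [  0.           0.           1.        ]]
{'t': np.float64(0.1), 'joint_positions': array([ 1.131,  0.287,  1.578,  0.   ,  1.279, -0.15 ]), 'joint_velocities': array([ 0.   , -0.002, -0.003, -0.001,  0.001, -0.   ]), 'tau': array([ 1.000e-03, -4.073e+01, -2.937e+01, -0.000e+00,  3.000e-03,
        0.000e+00]), 'ee_pos': array([0.193, 0.646, 0.303]), 'ee_rot': array([-1.734,  1.569, -2.024]), 'ft_force': array([-0.061,  0.943,  0.671]), 'wrist_torque': array([-0.016,  0.008, -0.007]), 'opening': np.float64(0.085)} 0.0539
```

View pics/s1.png

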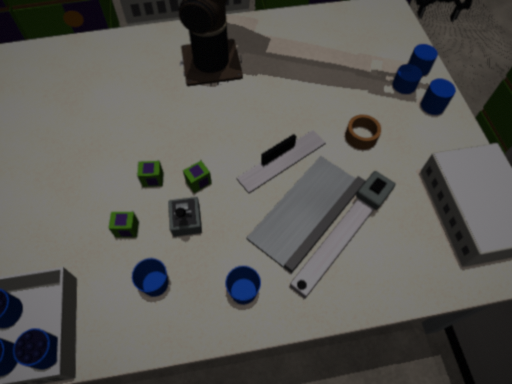

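View pics/t1.png

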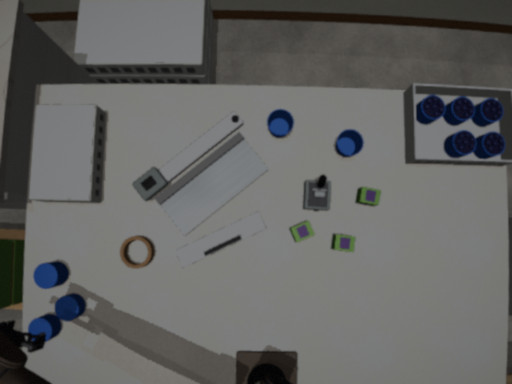

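The scene view shows three green boxes, at about (150,173), (197,176) and (123,224). The toggle is at (185,213), the straightedge at (280,160) with its grip rail on the robot side, and the bed at (305,212). I'll zoom in and measure.

```bash
python3 - <<'E'
from h import *
a=cv2.imread('pics/s1.png');b=cv2.imread('pics/t1.png')
A=cv2.resize(a[150:250,100:230],None,fx=4.5,fy=4.5,interpolation=cv2.INTER_CUBIC)[:, :585]
B=cv2.resize(b[170:260,285:390],None,fx=2.6,fy=2.6,interpolation=cv2.INTER_CUBIC)
ca=cv2.resize(a[175:240,160:210],None,fx=8,fy=8,interpolation=cv2.INTER_CUBIC)
cb=cv2.resize(b[168:216,295:340],None,fx=8.5,fy=8.5,interpolation=cv2.INTER_CUBIC)
o=np.zeros((530,790,3),np.uint8);o[:ca.shape[0],:400]=ca;o[:cb.shape[0],402:402+cb.shape[1]]=cb
cv2.imwrite('pics/z1.png',np.clip(o.astype(float)*1.6,0,255).astype(np.uint8))
for n,im,z in(('top',b,.064),('scene',a,.064)):
    h=cv2.cvtColor(im,cv2.COLOR_BGR2HSV)
    g=(cv2.inRange(h,(35,90,40),(80,255,255)))
    p=cv2.inRange(h,(115,60,30),(165,255,255))
    m=cv2.morphologyEx(g|p,cv2.MORPH_CLOSE,np.ones((3,3)))
    for c in cv2.findContours(m,0,1)[0]:
        if 100<cv2.contourArea(c)<1500:
            # purple lid centroid
            mm=np.zeros_like(m);cv2.drawContours(mm,[c],-1,255,-1);q=p&mm
            M=cv2.moments(q,True);u=(M['m10']/max(M['m00'],1),M['m01']/max(M['m00'],1))
            r=cv2.minAreaRect(c);bx=onz(n,cv2.boxPoints(r),z)
            print(n,'px',np.round(r[0]),np.round(r[1]),'purple',np.round(u,1),M['m00'],onz(n,[u],z)[0].round(4),'edges',[(round(np.linalg.norm(bx[i+1]-bx[i]),3),round(np.degrees(np.arctan2(*(bx[i+1]-bx[i])[1::-1])),1)) for i in(0,1)])
E
```

```text
top px [343. 242.] [21. 14.] purple [344.6 242.7] 78.0 [ 0.4423 -0.2268  0.064 ] edges [(np.float64(0.044), np.float64(-7.7)), (np.float64(0.064), np.float64(-97.1))]
top px [301. 231.] [15. 19.] purple [302.4 231. ] 77.0 [ 0.4755 -0.098   0.064 ] edges [(np.float64(0.058), np.float64(-65.1)), (np.float64(0.044), np.float64(-155.2))]
top px [369. 196.] [20. 15.] purple [370.2 195.4] 75.0 [ 0.5877 -0.3056  0.064 ] edges [(np.float64(0.047), np.float64(-9.6)), (np.float64(0.061), np.float64(-98.1))]
top px [494. 144.] [19. 18.] purple [493.8 143.4] 246.0 [ 0.7634 -0.7163  0.064 ] edges [(np.float64(0.064), np.float64(-87.5)), (np.float64(0.063), np.float64(177.0))]
top px [464. 142.] [20. 19.] purple [464.5 141.9] 288.0 [ 0.7644 -0.6149  0.064 ] edges [(np.float64(0.065), np.float64(-28.8)), (np.float64(0.065), np.float64(-114.0))]
top px [492. 110.] [19. 18.] purple [491.6 109.7] 229.0 [ 0.8748 -0.7148  0.064 ] edges [(np.float64(0.063), np.float64(-21.9)), (np.float64(0.065), np.float64(-104.8))]
top px [463. 108.] [19. 18.] purple [463.  108.1] 257.0 [ 0.8752 -0.615   0.064 ] edges [(np.float64(0.062), np.float64(-87.0)), (np.float64(0.064), np.float64(176.9))]
top px [433. 106.] [20. 19.] purple [433.1 106.7] 296.0 [ 0.8751 -0.5137  0.064 ] edges [(np.float64(0.064), np.float64(-73.7)), (np.float64(0.065), np.float64(-168.0))]
scene px [122. 220.] [17. 25.] purple [120.5 219.1] 114.0 [ 0.5858 -0.3101  0.064 ] edges [(np.float64(0.066), np.float64(79.9)), (np.float64(0.049), np.float64(-2.4))]
scene px [196. 172.] [16. 23.] purple [195.9 170.6] 92.0 [ 0.4738 -0.1017  0.064 ] edges [(np.float64(0.065), np.float64(113.6)), (np.float64(0.052), np.float64(16.6))]
scene px [148. 168.] [16. 24.] purple [148.  167.6] 89.0 [ 0.4406 -0.231   0.064 ] edges [(np.float64(0.066), np.float64(91.2)), (np.float64(0.054), np.float64(3.8))]
```

View pics/z1.png

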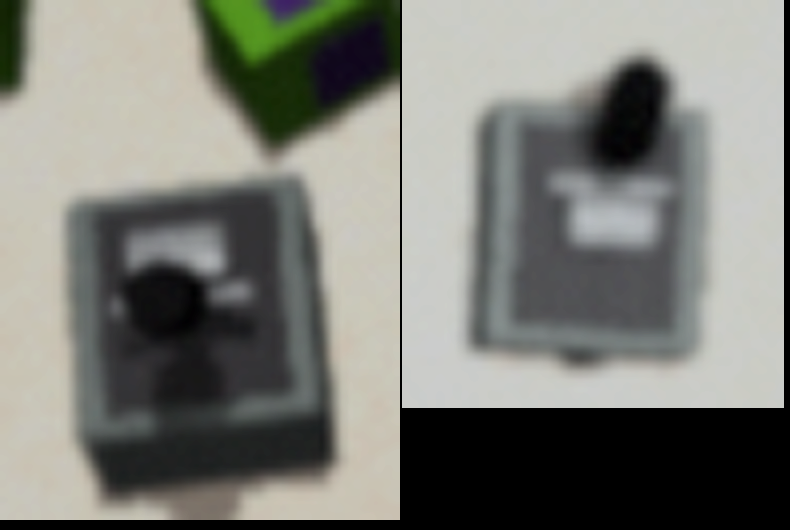

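Box 1 comes out at (0.441,-0.229), box 2 at (0.475,-0.100) and box 3 at (0.587,-0.308), and the two views agree to about 4 mm. The toggle bat leans toward world +x. Its box's top-face corners in the scene view are crop (70,205), (298,180), (325,405) and (88,437). Next I'll look at the bed and straightedge.

```bash
python3 - <<'E'
from h import *
a=cv2.imread('pics/s1.png');b=cv2.imread('pics/t1.png')
C=np.array([[70,205],[298,180],[325,405],[88,437]])/8+[160,175]-.44
X=onz('scene',C,.05);print('tog corners',X[:,:2].round(4).tolist(),X.mean(0).round(4),[np.linalg.norm(X[i]-X[(i+1)%4]).round(4) for i in range(4)])
for i,j in((0,1),(1,2),(2,3),(3,0)):
    d=X[j]-X[i];print(round(np.degrees(np.arctan2(d[1],d[0])),1))
ca=cv2.resize(a[120:300,230:410],None,fx=3.3,fy=3.3,interpolation=cv2.INTER_CUBIC)[:, :594]
cv2.imwrite('pics/z2.png',np.clip(ca*1.5,0,255).astype(np.uint8))
cb=cv2.resize(b[105:275,125:275],None,fx=3.5,fy=3.5,interpolation=cv2.INTER_CUBIC)
cv2.imwrite('pics/z3.png',np.clip(cb*1.5,0,255).astype(np.uint8))
E
```

```text
tog corners [[0.5445, -0.1856], [0.5485, -0.1095], [0.6323, -0.1104], [0.6301, -0.1869]] [ 0.5889 -0.1481  0.05  ] [np.float64(0.0762), np.float64(0.0838), np.float64(0.0764), np.float64(0.0856)]
87.0
-0.7
-91.6
179.2
```

View pics/z2.png

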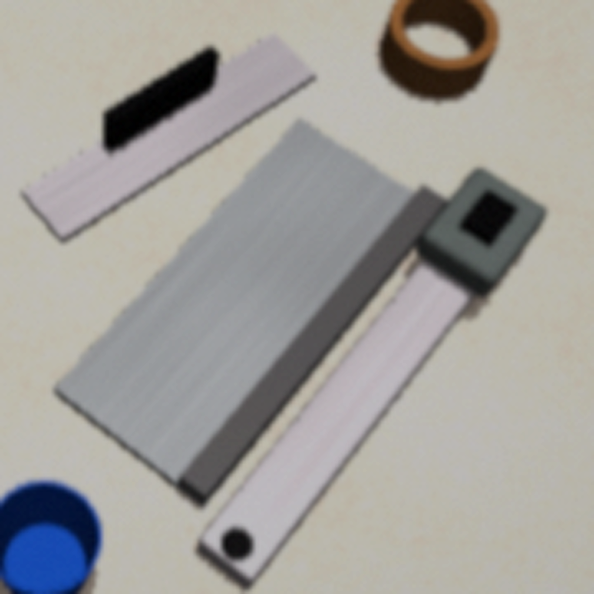

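View pics/z3.png

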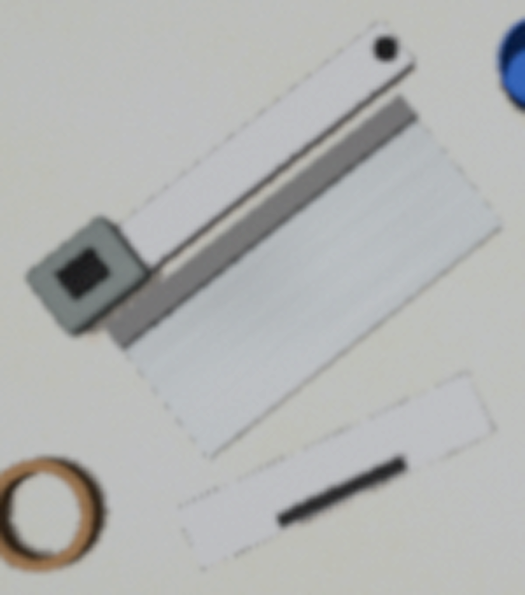

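The crops give the corners. Bed plate: scene crop (58,392), (298,122), top crop (212,457), (500,228). Straightedge: scene crop (24,193), (64,241), (316,76), (274,36).

```bash
python3 - <<'E'
from h import *
S=lambda L:np.array(L)/3.3+[230,120]-.35
T=lambda L:np.array(L)/3.5+[125,105]-.36
def sh(l,n,P,z):
    X=onz(n,P,z)[:,:2];print(l,X.round(4).tolist())
    for i in range(len(X)):
        d=X[(i+1)%len(X)]-X[i];print('   ',np.linalg.norm(d).round(4),np.degrees(np.arctan2(d[1],d[0])).round(1),end='')
    print('  c',X.mean(0).round(4))
sh('bed front S','scene',S([[58,392],[298,122]]),.012)
sh('bed front T','top',T([[500,228],[212,457]]),.012)
sh('stop topfront S','scene',S([[178,485],[418,190]]),.03)
sh('stop front T z12','top',T([[415,120],[127,347]]),.012)
sh('SE S','scene',S([[24,193],[64,241],[316,76],[274,36]]),.01)
sh('SE T','top',T([[180,508],[468,373],[495,430],[203,570]]),.01)
sh('rail T','top',T([[280,520],[404,462]]),.06)
sh('rail S far','scene',S([[106,113],[213,50]]),.06)
C=lambda L:np.array(L)/8.5+[295,168]-.44
t=C([[645-402,65],[620-402,150]]);print(onz('top',t,.11))
sh('tog T','top',C([[86,108],[303,113],[292,352],[85,345]]),.05)
E
```

```text
bed front S [[0.6743, 0.0052], [0.4565, 0.2613]]
    0.3363 130.4    0.3363 -49.6  c [0.5654 0.1332]
bed front T [[0.667, 0.0091], [0.4546, 0.2639]]
    0.3317 129.8    0.3317 -50.2  c [0.5608 0.1365]
stop topfront S [[0.7727, 0.08], [0.5536, 0.3383]]
    0.3386 130.3    0.3386 -49.7  c [0.6632 0.2092]
stop front T z12 [[0.7651, 0.0885], [0.5519, 0.3445]]
    0.3331 129.8    0.3331 -50.2  c [0.6585 0.2165]
SE S [[0.485, 0.0087], [0.5381, 0.0344], [0.409, 0.2915], [0.3578, 0.2652]]
    0.059 25.8    0.2877 116.7    0.0576 -152.9    0.2864 -63.6  c [0.4475 0.15  ]
SE T [[0.4082, 0.2917], [0.5351, 0.0356], [0.4843, 0.0103], [0.3533, 0.2694]]
    0.2859 -63.6    0.0567 -153.5    0.2903 116.8    0.0592 22.2  c [0.4452 0.1517]
rail T [[0.4024, 0.1957], [0.4547, 0.0899]]
    0.1181 -63.7    0.1181 116.3  c [0.4285 0.1428]
rail S far [[0.4489, 0.0869], [0.3998, 0.1922]]
    0.1162 115.0    0.1162 -65.0  c [0.4244 0.1395]
[[ 0.64035816 -0.15235572  0.11      ]
 [ 0.61050234 -0.14379943  0.11      ]]
tog T [[0.6314, -0.1049], [0.6313, -0.1842], [0.5443, -0.1806], [0.5454, -0.1054]]
    0.0792 -90.1    0.0871 177.7    0.0752 89.2    0.086 0.3  c [ 0.5881 -0.1438]
```

```bash
cat >> h.py <<'E'
from scipy.spatial.transform import Rotation as Ro
def plan(g,jaw):
    """g: grasp point world; jaw: world angle (deg) of jaw axis. prints tool shift cm, turn deg"""
    s=telemetry.state();R=Ro.from_euler('xyz',s['ee_rot']).as_matrix()
    d=np.array(g)+[0,0,.0539]-s['ee_pos'];sh=R.T@d*100
    y=R[:,1];cur=np.degrees(np.arctan2(y[1],y[0]));k=1 if R[2,0]>0 else -1
    tr=((jaw-cur)*k+90)%180-90
    print('shift',sh.round(2),'turn',round(tr,1),'| rows',max(np.linalg.norm(sh)/6.25,abs(tr)/10.7).round(1),'q1,q6',np.round([s['joint_positions'][0],s['joint_positions'][5]],2),'F',np.round(s['ft_force'],1),'op',round(s['opening'],4),'t',round(s['t'],1),'grasp',(s['ee_pos']-[0,0,.0539]).round(4),'jaw',round(cur%180,1),'tilt',R[:,0].round(3))
TP=np.array([.5885,-.146,.05]);TY=np.radians(-1.2)
def bat(th,r=.078): return TP+r*np.array([np.sin(th)*np.cos(TY),np.sin(th)*np.sin(TY),np.cos(th)])
BC=np.array([.6215,.182,0]);BY=np.radians(40.1)
def bed(x,y,z): c,s=np.cos(BY),np.sin(BY);return BC+[c*x-s*y,s*x+c*y,z]
E
python3 - <<'E'
from h import *
print('obs top',np.array([632-402,110])/8.5+[295,168]-.44,'scene',np.array([165,300])/8+[160,175]-.44)
for th in(.35,.42,.5):print(th,proj('top',bat(th)).round(1),proj('scene',bat(th)).round(1),'tip',proj('top',bat(th,.102)),proj('scene',bat(th,.102)))
plan(bat(.42)+[0,0,.1],90-1.2)
E
```

```text
obs top [321.61882353 180.50117647] scene [180.185 212.06 ]
0.35 [[321.9 183.1]] [[181.5 208.7]] tip [[323.19566207 179.39008761]] [[180.35219916 207.42778158]]
0.42 [[321.8 181.5]] [[181.7 210.9]] tip [[323.10357509 177.21561735]] [[180.72686253 210.39003459]]
0.5 [[321.7 179.7]] [[182.1 213.4]] tip [[322.96487652 174.85668363]] [[181.18246528 213.79198574]]
shift [  2.87 -63.78  63.65] turn -15.4 | rows 14.4 q1,q6 [ 1.13 -0.15] F [-0.1  0.9  0.7] op 0.0852 t 0.1 grasp [0.1926 0.6465 0.2487] jaw 73.4 tilt [-0.001 -0.002 -1.   ]
```

Request:
drive_tool(rows=[[[0,-22,22,0,5],[0,-22,22,0,5],[0,-22,22,0,5],[0,-22,22,0,5],[0,-22,22,0,5]]], grip_force=80)

```text
t: 0.72
ee_pos: [0.3412, 0.3712, 0.3035]
ee_rot: [-1.713, 1.57, -2.003]
ft_force: [2.1, -0.2, 0.7]
opening: 0.05
```

Request:
drive_tool(rows=[[[0,-21,21,0,5],[0,-21,21,0,5],[0,-21,21,0,5],[0,-21,21,0,5],[0,-21,21,0,5]]])

```text
t: 1.35
ee_pos: [0.4826, 0.1096, 0.3036]
ee_rot: [-2.67, 1.571, -2.961]
ft_force: [0.0, 0.0, 0.3]
opening: 0.0499
```

Request:
drive_tool(rows=[[[2.5,-20.8,20.6,-15,5],[2.5,-20.8,20.6,-15,5],[2.5,-20.8,20.6,-15,5],[2.5,-20.8,20.6,-15,5],[2.5,-20.8,20.6,-15,5]]])

```text
t: 1.98
ee_pos: [0.6205, -0.1487, 0.2779]
ee_rot: [2.805, 1.57, 2.776]
ft_force: [-0.0, 0.1, 0.2]
opening: 0.0501
```

```bash
python3 - <<'E'
from h import *
plan(bat(.46)+[0,0,.04],90-1.2)
plan(bat(.46),90-1.2)
E
```

```text
shift [6.41 0.2  0.26] turn -0.5 | rows 1.0 q1,q6 [-0.39 -1.94] F [-0.   0.1  0.2] op 0.0501 t 2.0 grasp [ 0.6205 -0.1487  0.224 ] jaw 88.3 tilt [-0.001  0.    -1.   ]
shift [10.41  0.2   0.27] turn -0.5 | rows 1.7 q1,q6 [-0.39 -1.94] F [-0.   0.1  0.2] op 0.0501 t 2.0 grasp [ 0.6205 -0.1487  0.224 ] jaw 88.3 tilt [-0.001  0.    -1.   ]
```

Request:
drive_tool(rows=[[[6.4,0.2,0.3,0,5],[8.4,0.2,0.3,0,5],[10.4,0.2,0.3,0,5],[10.4,0.2,0.3,0,5]]])

```text
t: 2.48
ee_pos: [0.6225, -0.1436, 0.1739]
ee_rot: [2.795, 1.568, 2.768]
ft_force: [0.5, 0.7, -0.1]
opening: 0.0502
```

```bash
python3 - <<'E'
from h import *
a=snap('scene');b=snap('top')
plan(bat(.46),90-1.2)
ca=cv2.resize(a[160:250,140:220],None,fx=5,fy=5,interpolation=cv2.INTER_CUBIC)
cb=cv2.resize(b[150:220,285:360],None,fx=5,fy=5,interpolation=cv2.INTER_CUBIC)
o=np.zeros((450,780,3),np.uint8);o[:450,:400]=ca;o[:350,402:777]=cb
cv2.imwrite('pics/z4.png',np.clip(o[:,:,::-1]*1.5,0,255).astype(np.uint8))
E
```

```text
shift [ 0.29 -0.26 -0.07] turn -0.4 | rows 0.1 q1,q6 [-0.39 -1.93] F [0.6 0.1 0.8] op 0.0501 t 2.6 grasp [ 0.6238 -0.1442  0.1228] jaw 88.4 tilt [ 0.003 -0.001 -1.   ]
```

View pics/z4.png

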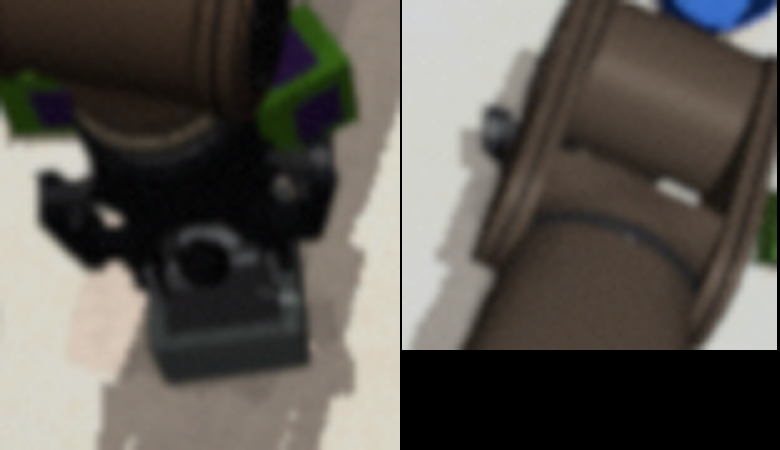

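The scene crop shows the bat tip at (205,262) between the fingers, so I'll close on it.

Request:
drive_tool(rows=[[[0.2,-0.2,-0.1,0,2.0],[0.2,-0.2,-0.1,0,1.5],[0.2,-0.2,-0.1,0,1.5],[0.2,-0.2,-0.1,0,1.5],[0.2,-0.2,-0.1,0,1.5]]], grip_force=90)

```text
t: 3.2
ee_pos: [0.6229, -0.1471, 0.1747]
ee_rot: [-0.58, 1.567, -0.608]
ft_force: [1.2, -1.8, 6.1]
opening: 0.0221
```

```bash
python3 - <<'E'
from h import *
for th,r in((.46,.078),(.46,.088),(.46,.098)):plan(bat(th,r),90-1.2)
E
```

```text
shift [0.1  0.04 0.02] turn -0.4 | rows 0.0 q1,q6 [-0.39 -1.93] F [ 1.2 -1.8  6.1] op 0.0221 t 3.2 grasp [ 0.6229 -0.1471  0.1208] jaw 88.4 tilt [ 0.003 -0.002 -1.   ]
shift [-0.8   0.04  0.47] turn -0.4 | rows 0.1 q1,q6 [-0.39 -1.93] F [ 1.2 -1.8  6.1] op 0.0221 t 3.2 grasp [ 0.6229 -0.1471  0.1208] jaw 88.4 tilt [ 0.003 -0.002 -1.   ]
shift [-1.69  0.04  0.91] turn -0.4 | rows 0.3 q1,q6 [-0.39 -1.93] F [ 1.2 -1.8  6.1] op 0.0221 t 3.2 grasp [ 0.6229 -0.1471  0.1208] jaw 88.4 tilt [ 0.003 -0.002 -1.   ]
```

Request:
drive_tool(rows=[[[-0.5,0,0.25,0,1.5],[-1.0,0,0.5,0,1.5],[-1.5,0,0.75,0,1.5],[-1.8,0,0.9,0,1.5],[-1.8,0,0.9,0,1.5]]])

```text
t: 3.82
ee_pos: [0.6292, -0.1471, 0.1872]
ee_rot: [-3.02, 1.565, -3.047]
ft_force: [-0.5, -5.1, -9.6]
opening: 0.022
```

```bash
python3 - <<'E'
from h import *
plan(bat(.46,.098),90-1.2)
E
```

```text
shift [-0.45  0.03  0.28] turn -0.4 | rows 0.1 q1,q6 [-0.39 -1.93] F [-0.5 -5.1 -9.6] op 0.022 t 3.8 grasp [ 0.6292 -0.1471  0.1333] jaw 88.4 tilt [-0.006 -0.001 -1.   ]
```

Request:
drive_tool(rows=[[[-0.3,0,0.15,0,1.5],[-0.5,0,0.2,0,1.5],[-0.5,0,0.2,0,1.5],[-0.5,0,0.2,0,1.5]]])

```text
t: 4.32
ee_pos: [0.631, -0.1471, 0.1914]
ee_rot: [-3.038, 1.564, -3.066]
ft_force: [-0.4, -5.7, -9.9]
opening: 0.0218
```

```bash
python3 - <<'E'
from h import *
plan(bat(.46,.102),90-1.2);g=telemetry.state()['ee_pos']-[0,0,.0539]-TP
print('th,r',np.arctan2(g[0],g[2]),np.hypot(g[0],g[2]))
a=snap('scene');ca=cv2.resize(a[150:250,130:230],None,fx=5,fy=5,interpolation=cv2.INTER_CUBIC)
cv2.imwrite('pics/z5.png',np.clip(ca[:,:,::-1]*1.5,0,255).astype(np.uint8))
E
```

```text
shift [-0.39  0.03  0.28] turn -0.4 | rows 0.1 q1,q6 [-0.38 -1.93] F [-0.4 -5.7 -9.9] op 0.0218 t 4.3 grasp [ 0.631  -0.1471  0.1375] jaw 88.4 tilt [-0.006 -0.    -1.   ]
th,r 0.4518726534482388 0.09723657599146217
```

View pics/z5.png

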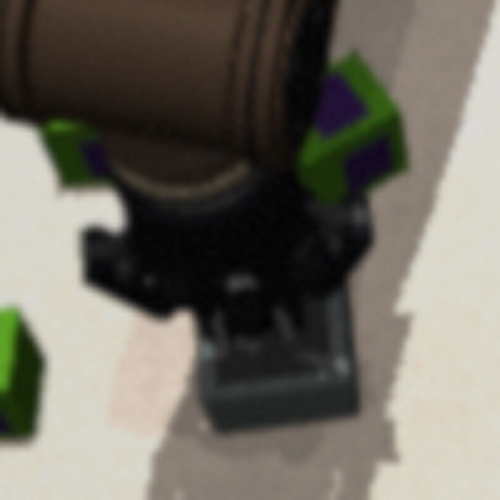

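Motion (about 19 mm) and spring force (about 9 N axial) agree that the bat is out 18 mm or so. Swinging it over now.

Request:
drive_tool(rows=[[[-0.6,0,-1.55,0,1.5],[-1.0,0,-3.35,0,1.5],[-1.05,0,-5.4,0,1.5],[-0.7,0,-7.3,0,1.5],[-0.05,0,-9.05,0,1.5]]])

```text
t: 5.0
ee_pos: [0.5448, -0.1445, 0.1964]
ee_rot: [-0.131, 1.559, -0.161]
ft_force: [9.1, -3.0, -6.4]
opening: 0.0216
```

Request:
drive_tool(rows=[[[0,0,0,0,1.5],[0,0,0,0,1.5]]])

```text
t: 5.25
ee_pos: [0.5438, -0.1443, 0.1955]
ee_rot: [-0.103, 1.564, -0.132]
ft_force: [7.1, -4.3, -7.8]
opening: 0.0221
```

```bash
python3 - <<'E'
from h import *
plan(bat(-.45,.078),90-1.2);g=telemetry.state()['ee_pos']-[0,0,.0539]-TP
print('th,r',np.arctan2(g[0],g[2]),np.hypot(g[0],g[2]))
E
```

```text
shift [ 2.14 -0.06  1.07] turn -0.5 | rows 0.4 q1,q6 [-0.44 -1.98] F [ 7.1 -4.3 -7.8] op 0.0221 t 5.2 grasp [ 0.5438 -0.1443  0.1416] jaw 88.3 tilt [ 0.006 -0.001 -1.   ]
th,r -0.45435903332258687 0.10192746801753835
```

Request:
drive_tool(rows=[[[0.7,0,0.35,0,1.5],[1.4,0,0.7,0,1.5],[2.1,0,1.0,0,1.5],[2.3,0,1.05,0,1.5],[2.3,0,1.05,0,1.5]]])

```text
t: 5.88
ee_pos: [0.5522, -0.145, 0.1786]
ee_rot: [-3.085, 1.565, -3.112]
ft_force: [-19.1, -0.2, 26.1]
opening: 0.0219
```

Request:
drive_tool(rows=[[[0,0,0,0,5],[0,0,0,0,5],[0,0,0,0,5],[-6,0,0,0,5],[-12,0,0,0,5]]])

```text
t: 6.5
ee_pos: [0.5525, -0.1439, 0.293]
ee_rot: [2.623, 1.567, 2.595]
ft_force: [0.4, -0.2, 0.3]
opening: 0.05
```

Request:
drive_tool(rows=[[[-4,-2,-13,0,8.5],[-4,-2,-13,0,8.5],[-4,-2,-13,0,8.5]]])

```text
t: 6.88
ee_pos: [0.4208, -0.1607, 0.3343]
ee_rot: [-0.428, 1.569, -0.457]
ft_force: [0.2, -0.3, -0.1]
opening: 0.0854
```

```bash
python3 - <<'E'
from h import *
plan([.4415,-.229,.14],90-8)
a=snap('scene','s2.png');b=snap('top','t2.png')
cv2.imwrite('pics/z6.png',np.clip(cv2.resize(a[100:260,80:240],None,fx=3.6,fy=3.6,interpolation=cv2.INTER_CUBIC)[:,:,::-1]*1.5,0,255).astype(np.uint8))
E
```

```text
shift [14.05 -6.76  2.25] turn 6.3 | rows 2.5 q1,q6 [-0.59 -2.13] F [ 0.2 -0.3 -0.1] op 0.0854 t 6.9 grasp [ 0.4208 -0.1607  0.2804] jaw 88.3 tilt [ 0.002 -0.001 -1.   ]
```

View pics/z6.png

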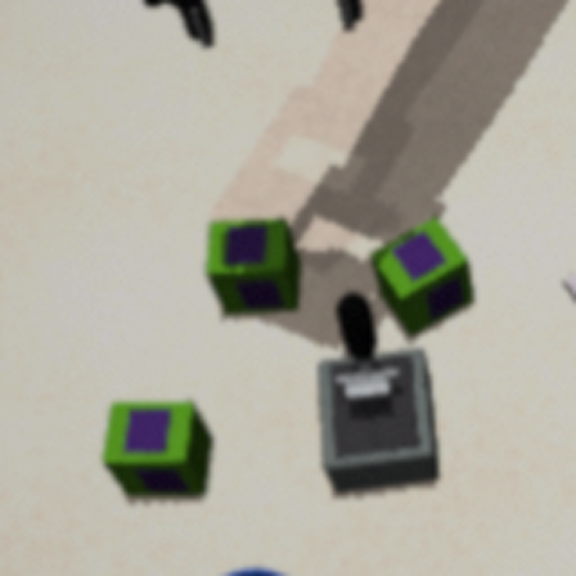

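The bat is OFF and fully in: the handle leans to the robot side, crop (350,295) to (355,355). Next is box 1.

Request:
drive_tool(rows=[[[14,-6.8,2.2,5,8.5],[14,-6.8,2.2,5,8.5],[14,-6.8,2.2,5,8.5],[14,-6.8,2.2,5,8.5]]], grip_force=40)

```text
t: 7.48
ee_pos: [0.4421, -0.2287, 0.1894]
ee_rot: [2.522, 1.562, 2.406]
ft_force: [-0.1, 0.0, 1.0]
opening: 0.085
```

```bash
python3 - <<'E'
from h import *
plan([.4415,-.229,.038],84)
E
```

```text
shift [ 9.75 -0.09  0.01] turn -0.6 | rows 1.6 q1,q6 [-0.68 -2.14] F [-0.1  0.   1. ] op 0.085 t 7.5 grasp [ 0.4421 -0.2287  0.1355] jaw 83.4 tilt [-0.006  0.006 -1.   ]
```

Request:
drive_tool(rows=[[[5,0,0,0,8.5],[9.7,0,0,0,8.5],[9.7,0,0,0,5.5],[9.7,0,0,0,5.5],[9.7,0,0,0,5.5]]])

```text
t: 8.1
ee_pos: [0.444, -0.2301, 0.0989]
ee_rot: [-0.559, 1.566, -0.674]
ft_force: [0.9, 0.1, -0.8]
opening: 0.0598
```

Request:
drive_tool(rows=[[[0,0,0,0,5.5],[-6,0,0,0,5.5],[-12,0,0,0,5.5],[-15,0,0,0,5.5],[-15,0,0,0,5.5]]])

```text
t: 8.72
ee_pos: [0.4438, -0.2303, 0.2502]
ee_rot: [-0.566, 1.563, -0.682]
ft_force: [-0.1, 0.2, -2.5]
opening: 0.0595
```

```bash
python3 - <<'E'
from h import *
plan(bed(.016,-.088,.15),130.1)
E
```

```text
shift [ 4.61 38.15 20.38] turn -46.7 | rows 7.0 q1,q6 [-0.68 -2.14] F [-0.1  0.2 -2.5] op 0.0595 t 8.7 grasp [ 0.4438 -0.2303  0.1963] jaw 83.4 tilt [ 0.006 -0.005 -1.   ]
```

Request:
drive_tool(rows=[[[0,38,20,-46,5.5],[0,38,20,-46,5.5],[0,38,20,-46,5.5],[0,38,20,-46,5.5],[0,38,20,-46,5.5]]])

```text
t: 9.35
ee_pos: [0.6188, 0.0305, 0.2434]
ee_rot: [2.402, 1.567, 3.092]
ft_force: [0.6, -0.4, -1.4]
opening: 0.0597
```

Request:
drive_tool(rows=[[[0,0,0,0,5.5]]])

```text
t: 9.48
ee_pos: [0.6193, 0.0323, 0.2431]
ee_rot: [2.135, 1.567, 2.827]
ft_force: [-1.5, -0.4, -2.2]
opening: 0.0599
```

```bash
python3 - <<'E'
from h import *
plan(bed(.016,-.088,.1),130.1)
E
```

```text
shift [ 8.91  2.56 11.41] turn -0.4 | rows 2.4 q1,q6 [-0.11 -2.38] F [-1.5 -0.4 -2.2] op 0.0599 t 9.5 grasp [0.6193 0.0323 0.1892] jaw 129.7 tilt [-0.004  0.001 -1.   ]
```

Request:
drive_tool(rows=[[[0,2.6,11.4,-0.4,5.5],[0,2.6,11.4,-0.4,5.5],[8.9,2.6,11.4,-0.4,5.5],[8.9,2.6,11.4,-0.4,5.5],[8.9,2.6,11.4,-0.4,5.5]]])

```text
t: 10.1
ee_pos: [0.6872, 0.1202, 0.151]
ee_rot: [2.497, 1.559, -3.092]
ft_force: [-0.1, -0.2, -1.9]
opening: 0.0596
```

```bash
python3 - <<'E'
from h import *
plan(bed(.016,-.088,.06),130.1)
snap('scene','s3.png')
a=cv2.imread('pics/s3.png')
cv2.imwrite('pics/z7.png',np.clip(cv2.resize(a[120:300,230:410],None,fx=3.3,fy=3.3,interpolation=cv2.INTER_CUBIC)*1.5,0,255).astype(np.uint8))
E
```

```text
shift [3.7  0.14 0.58] turn -0.4 | rows 0.6 q1,q6 [ 0.03 -2.24] F [-0.1 -0.2 -1.9] op 0.0596 t 10.1 grasp [0.6872 0.1202 0.0971] jaw 129.7 tilt [-0.012 -0.001 -1.   ]
```

View pics/z7.png

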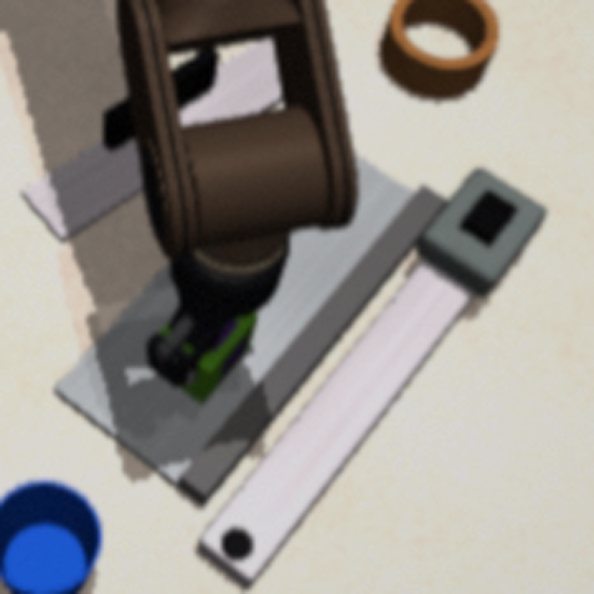

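Request:
drive_tool(rows=[[[3.7,0.1,0.3,-0.4,5.5],[3.8,0.1,0.3,-0.4,5.5],[3.8,0.1,0.6,-0.4,5.5],[3.8,0.1,0.6,-0.4,5.5]]])

```text
t: 10.65
ee_pos: [0.696, 0.1257, 0.1221]
ee_rot: [-0.661, 1.567, 0.041]
ft_force: [0.7, 0.3, -2.2]
opening: 0.0595
```

Request:
drive_tool(rows=[[[0,0,0.3,0,5.5],[0,0,0.6,0,5.5],[0,0,0.6,0,5.5]]])

```text
t: 11.02
ee_pos: [0.6994, 0.1298, 0.1196]
ee_rot: [-0.636, 1.57, 0.066]
ft_force: [-0.0, 1.1, -2.1]
opening: 0.0599
```

```bash
python3 - <<'E'
from h import *
plan(bed(.026,-.088,.057),130.1)
E
```

```text
shift [0.87 0.21 0.01] turn 0.1 | rows 0.1 q1,q6 [ 0.04 -2.23] F [-0.   1.1 -2.1] op 0.0599 t 11.0 grasp [0.6994 0.1298 0.0657] jaw 130.2 tilt [ 0.  0. -1.]
```

Request:
drive_tool(rows=[[[0.6,0,0,0,5.5],[0.7,0,0,0,5.5],[0.7,0,0.3,0,5.5],[0.7,0,0.5,0,5.5],[0.7,0,0.5,0,5.5]]])

```text
t: 11.65
ee_pos: [0.7008, 0.1311, 0.1117]
ee_rot: [2.85, 1.56, -2.731]
ft_force: [-8.3, -6.6, 2.7]
opening: 0.0595
```

```bash
python3 - <<'E'
from h import *
plan(bed(.026,-.088,.057),130.1)
E
```

```text
shift [ 0.08  0.2  -0.18] turn 0.1 | rows 0.0 q1,q6 [ 0.04 -2.23] F [-8.3 -6.6  2.7] op 0.0595 t 11.7 grasp [0.7008 0.1311 0.0578] jaw 130.2 tilt [-0.01  -0.004 -1.   ]
```

Request:
drive_tool(rows=[[[0,0,-0.3,0,5.5],[0,0,-0.3,0,7.2],[0,0,-0.3,0,7.2],[-5,0,-0.3,0,7.2],[-11,0,-0.3,0,7.2]]])

```text
t: 12.28
ee_pos: [0.7002, 0.1311, 0.2222]
ee_rot: [2.401, 1.568, 3.103]
ft_force: [-0.3, 0.5, 0.5]
opening: 0.0717
```

```bash
python3 - <<'E'
from h import *
plan([.4747,-.1,.17],115)
E
```

```text
shift [ -0.12  -3.09 -32.14] turn 15.2 | rows 5.2 q1,q6 [ 0.04 -2.23] F [-0.3  0.5  0.5] op 0.0717 t 12.3 grasp [0.7002 0.1311 0.1683] jaw 130.2 tilt [-0.003  0.    -1.   ]
```

Request:
drive_tool(rows=[[[-1,-3.1,-32,15,8.5],[-1,-3.1,-32,15,8.5],[-1,-3.1,-32,15,8.5],[-1,-3.1,-32,15,8.5],[-1,-3.1,-32,15,8.5]]])

```text
t: 12.9
ee_pos: [0.4818, -0.094, 0.2333]
ee_rot: [-0.863, 1.568, -0.423]
ft_force: [0.6, -0.2, -0.7]
opening: 0.0851
```

```bash
python3 - <<'E'
from h import *
plan([.4747,-.1,.045],115)
E
```

```text
shift [13.44 -0.21 -0.93] turn 0.2 | rows 2.2 q1,q6 [-0.4  -2.41] F [ 0.6 -0.2 -0.7] op 0.0851 t 12.9 grasp [ 0.4818 -0.094   0.1794] jaw 115.2 tilt [ 0.003 -0.001 -1.   ]
```

Request:
drive_tool(rows=[[[2,-0.2,-0.9,0,8.5],[8,-0.2,-0.9,0,8.5],[13.4,-0.2,-0.9,0,8.5],[13.4,-0.2,-0.9,0,8.5],[13.4,-0.2,-0.9,0,5.5]]])

```text
t: 13.52
ee_pos: [0.477, -0.099, 0.1003]
ee_rot: [-0.838, 1.567, -0.398]
ft_force: [0.5, 0.5, -0.1]
opening: 0.0691
```

Request:
drive_tool(rows=[[[0,0,0,0,5.5],[0,0,0,0,5.5],[-6,0,0,0,5.5],[-12,0,0,0,5.5],[-12,0,0,0,5.5]]])

```text
t: 14.15
ee_pos: [0.4784, -0.0997, 0.2253]
ee_rot: [-0.861, 1.556, -0.421]
ft_force: [0.7, 0.6, -1.3]
opening: 0.0593
```

```bash
python3 - <<'E'
from h import *
plan(bed(.016,0,.12),130.1)
E
```

```text
shift [ 5.17 19.86 26.44] turn -14.9 | rows 5.4 q1,q6 [-0.41 -2.42] F [ 0.7  0.6 -1.3] op 0.0593 t 14.2 grasp [ 0.4784 -0.0997  0.1714] jaw 115.2 tilt [ 0.013 -0.006 -1.   ]
```

Request:
drive_tool(rows=[[[0,19.9,26.4,-15,5.5],[0,19.9,26.4,-15,5.5],[0,19.9,26.4,-15,5.5],[0,19.9,26.4,-15,5.5],[0,19.9,26.4,-15,5.5]]])

```text
t: 14.78
ee_pos: [0.6211, 0.1799, 0.2171]
ee_rot: [2.843, 1.569, -2.738]
ft_force: [0.8, -1.4, -1.8]
opening: 0.0599
```

```bash
python3 - <<'E'
from h import *
plan(bed(.020,0,.066),130.1)
E
```

```text
shift [9.72 0.13 2.18] turn 0.1 | rows 1.6 q1,q6 [ 0.13 -2.15] F [ 0.8 -1.4 -1.8] op 0.0599 t 14.8 grasp [0.6211 0.1799 0.1632] jaw 130.2 tilt [-0.001 -0.001 -1.   ]
```

Request:
drive_tool(rows=[[[5,0.1,1.9,0,5.5],[9.5,0.1,1.9,0,5.5],[10.2,0.1,1.9,0,5.5],[10.4,0.1,1.9,0,5.5],[10.4,0.1,1.9,0,5.5]]])

```text
t: 15.4
ee_pos: [0.635, 0.1907, 0.1145]
ee_rot: [-0.962, 1.57, -0.26]
ft_force: [-1.0, 0.0, -1.7]
opening: 0.0595
```

```bash
python3 - <<'E'
from h import *
plan(bed(.028,0,.058),130.1)
E
```

```text
shift [0.26 0.2  1.21] turn 0.1 | rows 0.2 q1,q6 [ 0.14 -2.13] F [-1.   0.  -1.7] op 0.0595 t 15.4 grasp [0.635  0.1907 0.0606] jaw 130.2 tilt [ 0.001 -0.    -1.   ]
```

Request:
drive_tool(rows=[[[0.25,0,0.4,0,5.5],[0.25,0,0.8,0,5.5],[0.25,0,1.2,0,5.5],[0.25,0,1.5,0,5.5],[0.25,0,1.5,0,5.5]]])

```text
t: 16.02
ee_pos: [0.645, 0.1986, 0.1132]
ee_rot: [3.033, 1.561, -2.548]
ft_force: [-10.3, -9.4, 13.3]
opening: 0.0594
```

```bash
python3 - <<'E'
from h import *
plan(bed(.028,0,.058),130.1)
E
```

```text
shift [ 0.13  0.24 -0.07] turn 0.1 | rows 0.0 q1,q6 [ 0.15 -2.12] F [-10.3  -9.4  13.3] op 0.0594 t 16.0 grasp [0.645  0.1986 0.0593] jaw 130.2 tilt [-0.008 -0.006 -1.   ]
```

Box 2 is touching the stop with 14 N. I'll release it and go for box 3.

Request:
drive_tool(rows=[[[-0.1,0,-0.4,0,5.5],[-0.1,0,-0.4,0,7.2],[-0.1,0,-0.4,0,7.2],[-5,0,-0.4,0,7.2],[-11,0,-0.4,0,7.2]]])

```text
t: 16.65
ee_pos: [0.6426, 0.1983, 0.2205]
ee_rot: [2.505, 1.567, -3.077]
ft_force: [-0.1, 0.1, 0.6]
opening: 0.0718
```

```bash
python3 - <<'E'
from h import *
plan([.587,-.308,.18],81)
E
```

```text
shift [ -1.3  -35.08 -36.93] turn 49.2 | rows 8.2 q1,q6 [ 0.15 -2.12] F [-0.1  0.1  0.6] op 0.0718 t 16.6 grasp [0.6426 0.1983 0.1666] jaw 130.2 tilt [-0.004 -0.    -1.   ]
```

Request:
drive_tool(rows=[[[-5,-35,-37,49,8.5],[-5,-35,-37,49,8.5],[-5,-35,-37,49,8.5],[-5,-35,-37,49,8.5],[-5,-35,-37,49,8.5]]])

```text
t: 17.27
ee_pos: [0.6087, -0.1126, 0.2526]
ee_rot: [0.071, 1.569, -0.087]
ft_force: [0.9, 0.8, -0.4]
opening: 0.0852
```

```bash
python3 - <<'E'
from h import *
plan([.587,-.308,.14],81)
E
```

```text
shift [  5.87 -19.64   0.91] turn -0.0 | rows 3.3 q1,q6 [-0.35 -1.76] F [ 0.9  0.8 -0.4] op 0.0852 t 17.3 grasp [ 0.6087 -0.1126  0.1987] jaw 81.0 tilt [ 0.002 -0.    -1.   ]
```

Request:
drive_tool(rows=[[[0,-19.6,0.9,0,8.5],[0,-19.6,0.9,0,8.5],[5.9,-19.6,0.9,0,8.5],[5.9,-19.6,0.9,0,8.5],[5.9,-19.6,0.9,0,8.5]]])

```text
t: 17.9
ee_pos: [0.5866, -0.3063, 0.1905]
ee_rot: [2.56, 1.566, 2.404]
ft_force: [-0.1, 0.1, -0.0]
opening: 0.0848
```

```bash
python3 - <<'E'
from h import *
plan([.587,-.308,.045],81)
snap('scene','s4.png');snap('top','t4.png')
a=cv2.imread('pics/s4.png')
cv2.imwrite('pics/z8.png',np.clip(cv2.resize(a[110:310,70:400],None,fx=2.4,fy=2.4,interpolation=cv2.INTER_CUBIC)*1.5,0,255).astype(np.uint8))
E
```

```text
shift [ 9.16 -0.19  0.1 ] turn 0.1 | rows 1.5 q1,q6 [-0.63 -2.05] F [-0.1  0.1 -0. ] op 0.0848 t 17.9 grasp [ 0.5866 -0.3063  0.1366] jaw 81.1 tilt [-0.004  0.003 -1.   ]
```

View pics/z8.png

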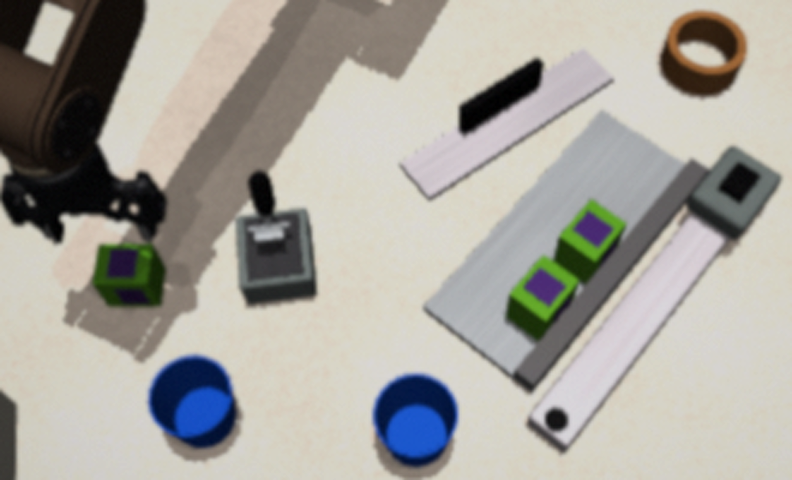

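Two boxes stand against the stop, at crop (543,295) and (592,240), and box 3 is under the gripper at (125,273).

Request:
drive_tool(rows=[[[5,-0.2,0.1,0,8.5],[9.1,-0.2,0.1,0,8.5],[9.1,-0.2,0.1,0,8.5],[9.1,-0.2,0.1,0,5.5],[9.1,-0.2,0.1,0,5.5]]])

```text
t: 18.62
ee_pos: [0.5903, -0.3089, 0.1062]
ee_rot: [-0.463, 1.564, -0.616]
ft_force: [-0.1, -0.3, -1.2]
opening: 0.0595
```

Request:
drive_tool(rows=[[[0,0,0,0,5.5],[0,0,0,0,5.5],[-6,0,0,0,5.5],[-12,0,0,0,5.5],[-18,0,0,0,5.5]]])

```text
t: 19.25
ee_pos: [0.5878, -0.308, 0.2841]
ee_rot: [-2.675, 1.571, -2.829]
ft_force: [0.8, -0.2, -1.6]
opening: 0.0592
```

```bash
python3 - <<'E'
from h import *
plan(bed(.01,0.088,.2),130.1)
E
```

```text
shift [  3.02  55.47 -10.15] turn -48.9 | rows 9.0 q1,q6 [-0.64 -2.05] F [ 0.8 -0.2 -1.6] op 0.0592 t 19.2 grasp [ 0.5878 -0.308   0.2302] jaw 81.2 tilt [-0. -0. -1.]
```

Request:
drive_tool(rows=[[[0,55,-10,-49,5.5],[0,55,-10,-49,5.5],[0,55,-10,-49,5.5],[0,55,-10,-49,5.5],[0,55,-10,-49,5.5]]])

```text
t: 19.88
ee_pos: [0.5794, 0.0061, 0.2825]
ee_rot: [-1.002, 1.57, -0.297]
ft_force: [0.7, -0.3, -1.5]
opening: 0.0594
```

```bash
python3 - <<'E'
from h import *
plan(bed(.016,0.088,.15),130.1)
E
```

```text
shift [ 7.86 19.47 16.25] turn 0.3 | rows 4.2 q1,q6 [-0.16 -2.44] F [ 0.7 -0.3 -1.5] op 0.0594 t 19.9 grasp [0.5794 0.0061 0.2286] jaw 130.4 tilt [ 0.001 -0.    -1.   ]
```

Request:
drive_tool(rows=[[[3,19.5,16.2,0.3,5.5],[3,19.5,16.2,0.3,5.5],[3,19.5,16.2,0.3,5.5],[3,19.5,16.2,0.3,5.5],[9,19.5,16.2,0.3,5.5]]])

```text
t: 20.5
ee_pos: [0.5806, 0.2627, 0.1979]
ee_rot: [-0.389, 1.557, 0.312]
ft_force: [0.5, -1.3, -1.5]
opening: 0.0593
```

```bash
python3 - <<'E'
from h import *
plan(bed(.017,0.088,.065),130.1)
E
```

```text
shift [ 7.89  0.04 -0.47] turn 0.1 | rows 1.3 q1,q6 [ 0.27 -2.01] F [ 0.5 -1.3 -1.5] op 0.0593 t 20.5 grasp [0.5806 0.2627 0.144 ] jaw 130.2 tilt [ 0.014  0.004 -1.   ]
```

Request:
drive_tool(rows=[[[4,0,-0.4,0,5.5],[7,0,-0.4,0,5.5],[7.8,0,-0.4,0,5.5],[7.8,0,-0.4,0,5.5],[7.8,0,-0.4,0,5.5]]])

```text
t: 21.12
ee_pos: [0.5742, 0.2553, 0.1169]
ee_rot: [2.629, 1.567, -2.958]
ft_force: [-7.4, -1.1, 11.6]
opening: 0.0594
```

```bash
python3 - <<'E'
from h import *
plan(bed(.028,0.088,.061),130.1)
E
```

```text
shift [0.2  0.15 1.69] turn -0.2 | rows 0.3 q1,q6 [ 0.26 -2.01] F [-7.4 -1.1 11.6] op 0.0594 t 21.1 grasp [0.5742 0.2553 0.063 ] jaw 129.9 tilt [-0.004 -0.001 -1.   ]
```

Request:
drive_tool(rows=[[[-0.2,0,0,0,5.5],[-0.2,0,0.5,0,5.5],[-0.2,0,1,0,5.5],[-0.2,0,1.5,0,5.5],[-0.2,0,1.7,0,5.5]]])

```text
t: 21.75
ee_pos: [0.5884, 0.2658, 0.117]
ee_rot: [-2.881, 1.569, -2.184]
ft_force: [-3.9, -3.0, 6.1]
opening: 0.0594
```

```bash
python3 - <<'E'
from h import *
plan(bed(.028,0.088,.061),130.1)
E
```

```text
shift [ 0.21  0.26 -0.07] turn -0.2 | rows 0.1 q1,q6 [ 0.27 -2.  ] F [-3.9 -3.   6.1] op 0.0594 t 21.8 grasp [0.5884 0.2658 0.0631] jaw 129.9 tilt [-0.001 -0.001 -1.   ]
```

Request:
drive_tool(rows=[[[0,0,0.3,0,5.5],[0,0,0.3,0,5.5]]])

```text
t: 22.0
ee_pos: [0.5897, 0.2668, 0.1171]
ee_rot: [3.14, 1.564, -2.445]
ft_force: [-7.5, -6.9, 10.5]
opening: 0.0592
```

Request:
drive_tool(rows=[[[-0.1,0,-0.4,0,5.5],[-0.1,0,-0.4,0,7.2],[-0.1,0,-0.4,0,7.2],[-5,0,-0.4,0,7.2],[-11,0,-0.4,0,7.2]]])

```text
t: 22.62
ee_pos: [0.5864, 0.2653, 0.2251]
ee_rot: [2.66, 1.567, -2.927]
ft_force: [1.5, 0.3, 1.6]
opening: 0.0722
```

Request:
drive_tool(rows=[[[-6,-16,-20,0,3.5],[-6,-16,-20,0,3.5],[-6,-16,-20,0,3.5],[-6,-16,-20,0,3.5]]])

```text
t: 23.12
ee_pos: [0.5385, 0.0253, 0.2839]
ee_rot: [-0.786, 1.569, -0.089]
ft_force: [0.5, -0.6, -0.4]
opening: 0.0346
```

```bash
cat > se.py <<'E'
from h import *
plan([.4265,.141,.15],26.6)
snap('scene','s5.png');snap('top','t5.png')
a=cv2.imread('pics/s5.png');b=cv2.imread('pics/t5.png')
ca=cv2.resize(a[120:270,230:390],None,fx=2.45,fy=2.45,interpolation=cv2.INTER_CUBIC)
cb=cv2.resize(b[105:275,125:285],None,fx=2.45,fy=2.45,interpolation=cv2.INTER_CUBIC)
o=np.zeros((420,790,3),np.uint8);o[:ca.shape[0],:ca.shape[1]]=ca;o[:cb.shape[0],398:398+cb.shape[1]]=cb
cv2.imwrite('pics/z9.png',np.clip(o*1.5,0,255).astype(np.uint8))
E
python3 se.py
```

```text
shift [ 7.98 16.07 -1.17] turn -76.7 | rows 7.2 q1,q6 [-0.14 -2.41] F [ 0.5 -0.6 -0.4] op 0.0346 t 23.1 grasp [0.5385 0.0253 0.23  ] jaw 129.9 tilt [ 0.001 -0.    -1.   ]
```

View pics/z9.png

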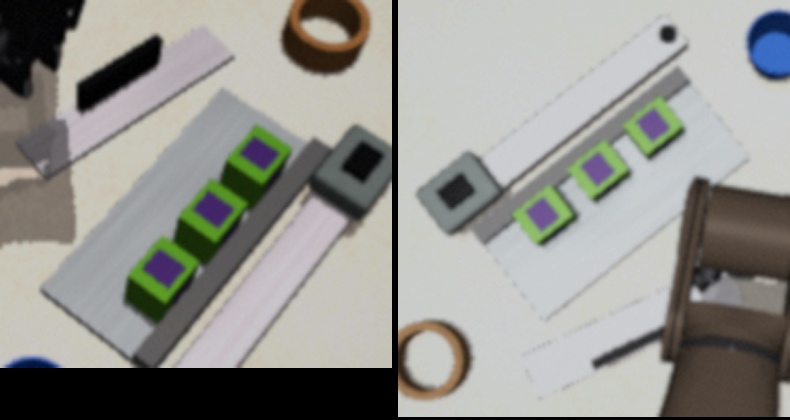

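All three boxes are in place. For the straightedge I have to turn +103°, because the other way would pass the wrist limit.

Request:
drive_tool(rows=[[[0,16,-1.2,103,3.5],[0,16,-1.2,103,3.5],[0,16,-1.2,103,3.5],[0,16,-1.2,103,3.5],[0,16,-1.2,103,3.5]]])

```text
t: 23.85
ee_pos: [0.4267, 0.1431, 0.2832]
ee_rot: [0.782, 1.57, 0.541]
ft_force: [-0.1, -0.7, 0.1]
opening: 0.0351
```

Request:
drive_tool(rows=[[[0,0,0,49.8,3.5],[0,0,0,49.8,3.5],[0,0,0,49.8,3.5],[0,0,0,49.8,3.5],[0,0,0,49.8,3.5]]])

```text
t: 24.48
ee_pos: [0.4271, 0.1425, 0.2831]
ee_rot: [2.061, 1.57, 0.951]
ft_force: [0.0, 0.6, 0.7]
opening: 0.0348
```

```bash
python3 - <<'E'
from h import *
plan([.4275,.1415,.10],26.6)
E
```

```text
shift [12.92 -0.02  0.11] turn -0.2 | rows 2.1 q1,q6 [ 0.1  -0.37] F [0.  0.6 0.7] op 0.0348 t 24.5 grasp [0.4271 0.1425 0.2292] jaw 26.4 tilt [ 0.  0. -1.]
```

Request:
drive_tool(rows=[[[6,0,0.1,-0.2,3.5],[12,0,0.1,-0.2,3.5],[17,0,0.1,-0.2,3.5],[18.9,0,0.1,-0.2,3.5],[18.9,0,0.1,-0.2,3.5]]], grip_force=100)

```text
t: 25.1
ee_pos: [0.4262, 0.1414, 0.0924]
ee_rot: [-2.003, 1.566, -3.105]
ft_force: [-0.4, 0.1, -0.6]
opening: 0.035
```

Request:
drive_tool(rows=[[[0,0,0,0,1],[0,0,0,0,1],[0,0,0,0,1],[0,0,0,0,1],[-4,0,0,0,1]]])

```text
t: 25.72
ee_pos: [0.4244, 0.1406, 0.1312]
ee_rot: [-1.917, 1.561, -3.019]
ft_force: [-0.0, 0.0, -4.5]
opening: 0.0129
```

```bash
python3 - <<'E'
from h import *
print('SE target: grasp at bed x = -.004-.054-.02+.026')
plan(bed(-.050-.02,0,.10),40.1)
E
```

```text
SE target: grasp at bed x = -.004-.054-.02+.026
shift [-2.4  12.62  6.8 ] turn -13.3 | rows 2.3 q1,q6 [ 0.09 -0.38] F [-0.   0.  -4.5] op 0.0129 t 25.7 grasp [0.4244 0.1406 0.0773] jaw 26.8 tilt [-0.009 -0.001 -1.   ]
```

Request:
drive_tool(rows=[[[-4,12.6,6.8,-13.3,1],[-4,12.6,6.8,-13.3,1],[-4,12.6,6.8,-13.3,1],[-4,12.6,6.8,-13.3,1]]])

```text
t: 26.22
ee_pos: [0.5717, 0.1367, 0.1739]
ee_rot: [0.146, 1.57, -0.726]
ft_force: [-0.4, 0.6, -4.8]
opening: 0.0128
```

```bash
python3 - <<'E'
from h import *
plan(bed(-.072,0,.106-.0539),40.1)
snap('scene','s6.png');snap('top','t6.png')
a=cv2.imread('pics/s6.png')
cv2.imwrite('pics/z10.png',np.clip(cv2.resize(a[110:270,200:400],None,fx=3,fy=3,interpolation=cv2.INTER_CUBIC)*1.5,0,255).astype(np.uint8))
E
```

```text
shift [ 6.79 -0.47 -0.26] turn -0.0 | rows 1.1 q1,q6 [ 0.06 -0.64] F [-0.4  0.6 -4.8] op 0.0128 t 26.2 grasp [0.5717 0.1367 0.12  ] jaw 40.1 tilt [ 0. -0. -1.]
```

View pics/z10.png

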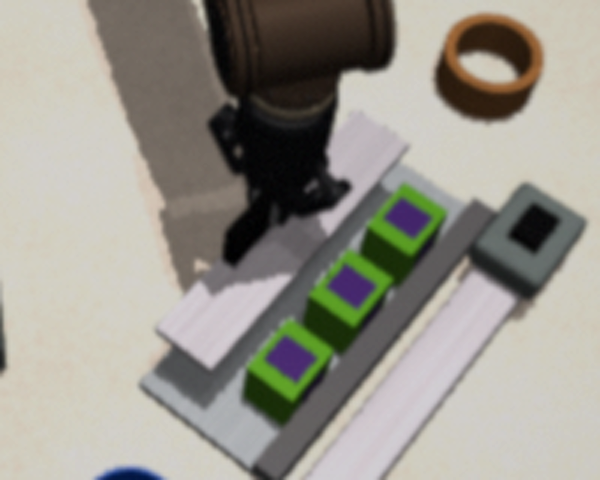

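Request:
drive_tool(rows=[[[3.5,-0.4,-0.2,0,1],[6,-0.4,-0.2,0,1],[6.7,-0.4,-0.2,0,1],[6.8,-0.4,-0.2,0,1],[6.8,-0.4,-0.2,0,1]]])

```text
t: 26.95
ee_pos: [0.564, 0.1363, 0.1077]
ee_rot: [-2.089, 1.565, -2.959]
ft_force: [-10.3, -1.0, 10.3]
opening: 0.0126
```

```bash
python3 - <<'E'
from h import *
plan(bed(-.048,0,.104-.0539),40.1)
E
```

```text
shift [0.36 2.54 0.22] turn 0.1 | rows 0.4 q1,q6 [ 0.06 -0.64] F [-10.3  -1.   10.3] op 0.0126 t 26.9 grasp [0.564  0.1363 0.0538] jaw 40.2 tilt [-0.006 -0.001 -1.   ]
```

Request:
drive_tool(rows=[[[-0.2,0,0,0,1],[-0.2,0.8,0.1,0,1],[-0.2,1.5,0.2,0,1],[-0.2,2.1,0.2,0,1],[-0.2,2.3,0.2,0,1]]])

```text
t: 27.58
ee_pos: [0.5848, 0.1491, 0.1079]
ee_rot: [-1.759, 1.567, -2.628]
ft_force: [-6.1, -4.9, 2.7]
opening: 0.013
```

```bash
python3 - <<'E'
from h import *
plan(bed(-.048,0,.104-.0539),40.1);print(telemetry.state()['wrist_torque'])
E
```

```text
shift [ 0.39  0.13 -0.15] turn 0.1 | rows 0.1 q1,q6 [ 0.08 -0.62] F [-6.1 -4.9  2.7] op 0.013 t 27.6 grasp [0.5848 0.1491 0.054 ] jaw 40.2 tilt [-0.004 -0.002 -1.   ]
[-0.96441709  0.88044509 -0.05254648]
```

Request:
drive_tool(rows=[[[0,0.2,0,0,1],[0,0.4,0,0,1],[0,0.4,0,0,1]]])

```text
t: 27.95
ee_pos: [0.5856, 0.15, 0.1082]
ee_rot: [-1.819, 1.558, -2.689]
ft_force: [-13.6, -8.6, 7.9]
opening: 0.0127
```

```bash
python3 - <<'E'
from h import *
plan(bed(-.048,0,.104-.0539),40.1);print(telemetry.state()['wrist_torque'])
E
```

```text
shift [ 0.42  0.02 -0.13] turn 0.1 | rows 0.1 q1,q6 [ 0.08 -0.61] F [-13.6  -8.6   7.9] op 0.0127 t 27.9 grasp [0.5856 0.15   0.0543] jaw 40.2 tilt [-0.012 -0.006 -1.   ]
[-1.6848702   1.72422499 -0.28143504]
```

Request:
drive_tool(rows=[[[0.1,-0.25,0,0,1],[0.1,-0.25,0,0,1],[0.1,-0.25,0,0,3.5],[0.1,-0.25,0,0,3.5],[0.1,-0.25,0,0,3.5]]])

```text
t: 28.58
ee_pos: [0.587, 0.1506, 0.1077]
ee_rot: [1.101, 1.569, 0.23]
ft_force: [-0.3, 0.1, 0.9]
opening: 0.035
```

Request:
drive_tool(rows=[[[-5,0,0,0,3.5],[-11,0,0,0,3.5],[-15,-10,-15,0,3.5],[-15,-10,-20,0,3.5],[-15,-10,-25,0,3.5]]])

```text
t: 29.2
ee_pos: [0.4194, 0.2295, 0.2486]
ee_rot: [1.351, 1.569, 0.479]
ft_force: [-0.1, 0.9, 0.2]
opening: 0.0351
```

```bash
cat > chk.py <<'E'
from h import *
import sys
n=sys.argv[1]
snap('scene',f's{n}.png');snap('top',f't{n}.png')
a=cv2.imread(f'pics/s{n}.png');b=cv2.imread(f'pics/t{n}.png')
ca=cv2.resize(a[130:280,240:380],None,fx=3.9,fy=3.9,interpolation=cv2.INTER_CUBIC)
cb=cv2.resize(b[90:270,120:280],None,fx=1.5,fy=1.5,interpolation=cv2.INTER_CUBIC)
o=np.zeros((590,790,3),np.uint8);o[:ca.shape[0],:ca.shape[1]]=ca;o[:cb.shape[0],548:548+cb.shape[1]]=cb
cv2.imwrite(f'pics/z{n}.png',np.clip(o*1.5,0,255).astype(np.uint8))
E
python3 chk.py 11
python3 - <<'E'
from h import *
plan(bat(-.45)+[0,0,.08],88.8)
E
```

```text
shift [ -0.65 -13.92  37.61] turn -48.4 | rows 6.4 q1,q6 [ 0.29 -0.41] F [ 0.3 -0.6  0.2] op 0.0352 t 29.3 grasp [0.4168 0.2313 0.1942] jaw 40.4 tilt [-0.     0.001 -1.   ]
```

View pics/z11.png

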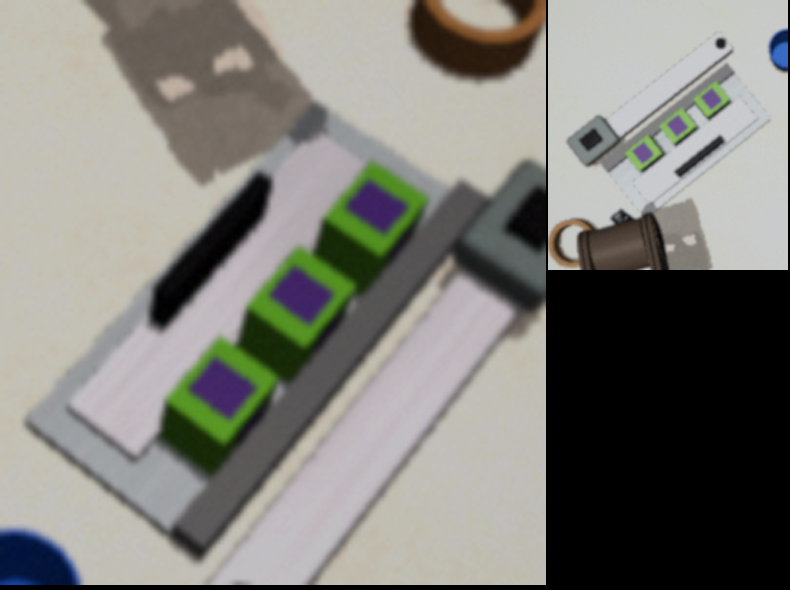

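```bash
cat > m.py <<'E'
from h import *
import sys
n=sys.argv[1]
for cam,f,F in(('scene',f's{n}.png',[[0.6743,0.0052],[0.4565,0.2613]]),('top',f't{n}.png',[[0.667,0.0091],[0.4546,0.2639]])):
    im=cv2.imread('pics/'+f);h=cv2.cvtColor(im,cv2.COLOR_BGR2HSV)
    F=np.array(F);d=F[1]-F[0];d/=np.linalg.norm(d);nn=np.array([d[1],-d[0]]);o=F.mean(0)
    p=cv2.inRange(h,(115,60,30),(165,255,255))
    for c in cv2.findContours(p,0,1)[0]:
        if cv2.contourArea(c)<25: continue
        M=cv2.moments(c);X=onz(cam,[(M['m10']/M['m00'],M['m01']/M['m00'])],.076)[0,:2]
        if abs((X-o)@d)<.2 and 0<(X-o)@nn<.2: print(cam,'box x,y bed',((X-o)@nn-.075).round(4),((X-o)@d).round(4))
    k=cv2.inRange(h,(0,0,0),(180,255,28))
    for c in cv2.findContours(k,0,1)[0]:
        M=cv2.moments(c)
        if M['m00']<40: continue
        X=onz(cam,[(M['m10']/M['m00'],M['m01']/M['m00'])],.045)[0,:2]
        if abs((X-o)@d)<.08 and abs((X-o)@nn-.03)<.03:
            (w,h2)=cv2.minAreaRect(c)[1];l=cv2.fitLine(c,2,0,.01,.01).ravel()
            P=onz(cam,[l[2:]-15*l[:2],l[2:]+15*l[:2]],.045)[:,:2];e=P[1]-P[0]
            print(cam,'rail x,y',((X-o)@nn-.075).round(4),((X-o)@d).round(4),'ang rel bed',np.degrees(np.arctan2(e@nn,e@d)).round(2))
E
python3 m.py 11
```

```text
scene box x,y bed 0.0215 -0.0913
scene box x,y bed 0.0221 -0.0035
scene box x,y bed 0.0229 0.0845
scene rail x,y -0.0525 0.0004 ang rel bed -1.16
top box x,y bed 0.027 0.082
top box x,y bed 0.0274 -0.0062
top box x,y bed 0.0275 -0.0938
```

Request:
drive_tool(rows=[[[-1,-14,37.5,-48,5],[-1,-14,37.5,-48,5],[-1,-14,37.5,-48,5],[-1,-14,37.5,-48,5],[-1,-14,37.5,-48,5]]], grip_force=90)

```text
t: 29.92
ee_pos: [0.516, -0.0345, 0.255]
ee_rot: [-0.089, 1.569, -0.126]
ft_force: [0.8, 1.1, -0.2]
opening: 0.0502
```

```bash
python3 - <<'E'
from h import *
plan(bat(-.45)+[0,0,.08],88.8)
E
```

```text
shift [  0.1  -10.93   4.26] turn -0.9 | rows 1.9 q1,q6 [-0.26 -1.8 ] F [ 0.8  1.1 -0.2] op 0.0502 t 29.9 grasp [ 0.516  -0.0345  0.2011] jaw 87.9 tilt [ 0.002 -0.    -1.   ]
```

```bash
cat > e.py <<'E'
from h import *
import sys
n=sys.argv[1]
for cam,f,F in(('scene',f's{n}.png',[[0.6743,0.0052],[0.4565,0.2613]]),('top',f't{n}.png',[[0.667,0.0091],[0.4546,0.2639]])):
    g=cv2.GaussianBlur(cv2.imread('pics/'+f),(0,0),.6).astype(np.float32)
    F=np.array(F);d=F[1]-F[0];d/=np.linalg.norm(d);nn=np.array([d[1],-d[0]]);o=F.mean(0)+.075*nn
    for lab,x0,z in(('blade rear',-.0585,.022),('rail topfront',-.0415,.06),('rail toprear',-.0555,.06)):
        xs=np.arange(x0-.011,x0+.011,.0005);R=[]
        for y in ([-.13,-.12,-.11,-.1,-.09,-.08,.08,.09,.1,.11,.12,.13] if 'blade' in lab else np.arange(-.045,.05,.01)):
            P=np.array([np.r_[o+x*nn+y*d,z] for x in xs]);uv=proj(cam,P).astype(np.float32)
            v=cv2.remap(g,uv[:,0].reshape(1,-1),uv[:,1].reshape(1,-1),cv2.INTER_LINEAR)[0].sum(1)
            gr=np.abs(np.gradient(v));i=gr.argmax();R.append((y,xs[i],gr[i]))
        R=np.array(R);sl=np.polyfit(R[:,0],R[:,1],1)
        from scipy.stats import theilslopes
        t=theilslopes(R[:,1],R[:,0])
        print(cam,lab,'x@y',(R[:,1]*1000).round(1).tolist(),'ang',np.degrees(t[0]).round(2),'x0',round(t[1]*1000,1))
E
python3 e.py 11
```

```text
scene blade rear x@y [-61.0, -62.0, -62.0, -62.5, -62.5, -62.0, -53.5, -58.0, -59.5, -61.5, -60.0, -58.0] ang 0.49 x0 -61.2
scene rail topfront x@y [-36.0, -35.5, -36.0, -37.0, -35.5, -36.0, -35.0, -37.0, -35.5, -39.5] ang 0.0 x0 -36.0
scene rail toprear x@y [-61.5, -62.5, -61.0, -61.5, -61.0, -60.5, -60.5, -62.0, -60.5, -60.0] ang 0.95 x0 -61.0
top blade rear x@y [-54.0, -54.0, -55.5, -54.0, -54.5, -54.5, -54.0, -61.5, -60.0, -54.0, -62.0, -55.5] ang -0.64 x0 -54.5
top rail topfront x@y [-40.0, -40.0, -39.0, -39.5, -40.0, -40.5, -39.0, -40.0, -39.0, -40.5] ang 0.0 x0 -40.0
top rail toprear x@y [-55.5, -57.5, -56.0, -57.5, -57.5, -55.0, -57.5, -55.0, -57.5, -56.5] ang 0.0 x0 -57.0
```

Request:
drive_tool(rows=[[[0,-10.9,4.2,-0.9,5],[0,-10.9,4.2,-0.9,5],[0,-10.9,4.2,-0.9,5],[0,-10.9,4.2,-0.9,5]]])

```text
t: 30.42
ee_pos: [0.5524, -0.143, 0.2542]
ee_rot: [2.352, 1.57, 2.325]
ft_force: [0.0, -0.7, -0.4]
opening: 0.05
```

```bash
python3 - <<'E'
from h import *
for th in(-.36,-.43,-.5):print(th,proj('scene',bat(th)).round(1),proj('top',bat(th)).round(1))
for n,f in(('scene','s11'),('top','t11')):
    h=cv2.cvtColor(cv2.imread(f'pics/{f}.png'),cv2.COLOR_BGR2HSV);k=cv2.inRange(h,(0,0,0),(180,255,30))
    u=proj(n,bat(-.43))[0]
    for c in cv2.findContours(k,0,1)[0]:
        M=cv2.moments(c)
        if M['m00']>10:
            p=np.array([M['m10'],M['m01']])/M['m00']
            if np.linalg.norm(p-u)<20:print(n,p.round(1),M['m00'],cv2.boundingRect(c))
plan(bat(-.45),88.8)
E
```

```text
-0.36 [[179.8 189.6]] [[321.3 201.7]]
-0.43 [[179.8 188.3]] [[321.2 203.5]]
-0.5 [[179.8 187.2]] [[321.  205.2]]
scene [178.9 190.9] 108.0 (174, 182, 11, 20)
top [320.5 201.6] 51.0 (316, 198, 10, 8)
shift [ 8.01 -0.22  0.23] turn -0.3 | rows 1.3 q1,q6 [-0.43 -1.98] F [ 0.  -0.7 -0.4] op 0.05 t 30.4 grasp [ 0.5524 -0.143   0.2003] jaw 88.5 tilt [-0.001  0.001 -1.   ]
```

Request:
drive_tool(rows=[[[4,-0.2,0.4,-0.3,5],[7,-0.2,0.4,-0.3,5],[8,-0.2,0.4,-0.3,5],[8,-0.2,0.4,-0.3,5]]])

```text
t: 30.92
ee_pos: [0.5562, -0.1441, 0.1745]
ee_rot: [2.658, 1.57, 2.639]
ft_force: [0.1, 0.3, 0.2]
opening: 0.0501
```

Request:
drive_tool(rows=[[[0,0,0,0,1.5],[0,0,0,0,1.5],[0,0,0,0,1.5],[0,0,0,0,1.5]]])

```text
t: 31.42
ee_pos: [0.5573, -0.1455, 0.1767]
ee_rot: [-0.392, 1.568, -0.413]
ft_force: [-2.1, 0.2, 6.1]
opening: 0.022
```

```bash
cat > b.py <<'E'
from h import *
plan(bat(-.41,.102),88.8);g=telemetry.state()['ee_pos']-[0,0,.0539]-TP
th=np.arctan2(g[0],g[2]);F=telemetry.state()['ft_force']
print('th,r',th,np.hypot(g[0],g[2]),'axial F',F[0]*np.sin(th)+F[2]*np.cos(th))
E
python3 b.py
```

```text
shift [-2.08  0.02 -0.94] turn 0.0 | rows 0.4 q1,q6 [-0.43 -1.98] F [-2.1  0.2  6.1] op 0.022 t 31.4 grasp [ 0.5573 -0.1455  0.1228] jaw 88.8 tilt [ 0.003 -0.001 -1.   ]
th,r -0.40552854792609655 0.07918708960056481 axial F 6.461785834638552
```

Request:
drive_tool(rows=[[[-0.6,0,-0.25,0,1.5],[-1.2,0,-0.5,0,1.5],[-1.8,0,-0.75,0,1.5],[-2.3,0,-0.95,0,1.5],[-2.3,0,-0.95,0,1.5]]])

```text
t: 32.05
ee_pos: [0.548, -0.1451, 0.1968]
ee_rot: [-0.161, 1.564, -0.183]
ft_force: [8.2, 0.3, -9.0]
opening: 0.022
```

Request:
drive_tool(rows=[[[0,0,0,0,1.5],[0,0,0,0,1.5]]])

```text
t: 32.3
ee_pos: [0.5481, -0.1451, 0.1968]
ee_rot: [-0.154, 1.565, -0.176]
ft_force: [7.8, -0.9, -8.6]
opening: 0.0221
```

```bash
python3 b.py
```

```text
shift [-0.07 -0.   -0.02] turn -0.0 | rows 0.0 q1,q6 [-0.44 -1.99] F [ 7.8 -0.9 -8.6] op 0.0221 t 32.3 grasp [ 0.5481 -0.1451  0.1429] jaw 88.8 tilt [ 0.006 -0.001 -1.   ]
th,r -0.41061991056968955 0.1012893357911417 axial F -10.968113377324526
```

Request:
drive_tool(rows=[[[-0.45,0,1.5,0,1.5],[-0.75,0,3.35,0,1.5],[-0.7,0,5.3,0,1.5],[-0.35,0,6.95,0,1.5],[0.15,0,8.4,0,1.5]]])

```text
t: 32.92
ee_pos: [0.6244, -0.1469, 0.1902]
ee_rot: [3.082, 1.545, 3.064]
ft_force: [-12.9, -3.6, -3.9]
opening: 0.0221
```

Request:
drive_tool(rows=[[[0,0,0,0,1.5],[0,0,0,0,1.5]]])

```text
t: 33.17
ee_pos: [0.6254, -0.147, 0.1906]
ee_rot: [3.076, 1.551, 3.057]
ft_force: [-8.6, -3.9, -7.0]
opening: 0.0222
```

```bash
python3 b.py
```

```text
shift [-0.53  0.03 -7.77] turn 0.1 | rows 1.2 q1,q6 [-0.39 -1.93] F [-8.6 -3.9 -7. ] op 0.0222 t 33.2 grasp [ 0.6254 -0.147   0.1367] jaw 88.9 tilt [-0.02   0.002 -1.   ]
th,r 0.4026688144241526 0.094257534057803 axial F -9.851726953218549
```

Request:
drive_tool(rows=[[[0.6,0,-0.15,0,1.5],[1.2,0,-0.4,0,1.5],[1.8,0,-0.65,0,1.5],[2.0,0,-0.75,0,1.5],[2.0,0,-0.75,0,1.5]]])

```text
t: 33.8
ee_pos: [0.6208, -0.147, 0.1776]
ee_rot: [3.12, 1.56, 3.1]
ft_force: [-9.2, -0.4, 9.8]
opening: 0.0222
```

```bash
python3 b.py
```

```text
shift [-1.91  0.04 -7.32] turn 0.0 | rows 1.2 q1,q6 [-0.39 -1.94] F [-9.2 -0.4  9.8] op 0.0222 t 33.8 grasp [ 0.6208 -0.147   0.1237] jaw 88.8 tilt [-0.011  0.    -1.   ]
th,r 0.4136580861913194 0.08043654184465619 axial F 5.299800929273992
```

Request:
drive_tool(rows=[[[0,0,0,0,5],[0,0,0,0,5],[0,0,0,0,5],[-6,0,0,0,5],[-12,0,0,0,5]]])

```text
t: 34.42
ee_pos: [0.623, -0.1462, 0.2961]
ee_rot: [2.719, 1.568, 2.699]
ft_force: [1.0, -0.4, -0.8]
opening: 0.05
```

Request:
drive_tool(rows=[[[-5,-20,-20,0,5],[-5,-20,-20,0,5],[-5,-20,-20,0,5],[-5,-20,-20,0,5],[-5,-20,-20,0,5]]])

```text
t: 35.05
ee_pos: [0.4175, -0.3439, 0.3469]
ee_rot: [-0.987, 1.569, -1.009]
ft_force: [-0.2, -0.1, -0.8]
opening: 0.0501
```

```bash
python3 - <<'E'
from h import *
snap('scene','s12.png');snap('top','t12.png')
print(telemetry.state()['ft_force'])
a=cv2.imread('pics/s12.png');cv2.imwrite('pics/z12.png',np.clip(cv2.resize(a[130:290,100:385],None,fx=2.8,fy=2.8,interpolation=cv2.INTER_CUBIC)*1.5,0,255).astype(np.uint8))
E
python3 m.py 12; python3 e.py 12
```

```text
[-0.16473732  0.20270733 -0.46402085]
scene box x,y bed 0.0215 -0.0913
scene box x,y bed 0.0221 -0.0035
scene box x,y bed 0.023 0.0846
scene rail x,y -0.0526 0.0006 ang rel bed -1.08
top box x,y bed 0.0271 0.0821
top box x,y bed 0.0274 -0.0062
top box x,y bed 0.0275 -0.0938
scene blade rear x@y [-63.0, -62.0, -62.0, -62.5, -62.5, -62.0, -53.5, -58.0, -59.5, -61.5, -60.0, -60.0] ang 0.6 x0 -61.8
scene rail topfront x@y [-36.0, -35.5, -36.0, -37.0, -35.5, -36.0, -35.0, -36.5, -35.5, -39.5] ang 0.0 x0 -36.0
scene rail toprear x@y [-61.5, -62.5, -61.0, -61.0, -61.0, -60.5, -60.5, -62.0, -60.5, -60.0] ang 0.95 x0 -61.0
top blade rear x@y [-54.0, -54.0, -55.5, -54.0, -54.0, -53.5, -54.0, -61.5, -60.0, -61.0, -54.5, -61.5] ang -1.33 x0 -54.2
top rail topfront x@y [-39.5, -40.0, -39.0, -39.5, -40.0, -40.5, -39.0, -40.0, -39.0, -40.5] ang 0.0 x0 -39.7
top rail toprear x@y [-55.5, -57.5, -56.0, -57.5, -57.5, -55.0, -57.5, -55.0, -57.5, -56.5] ang 0.0 x0 -57.0
```

View pics/z12.png

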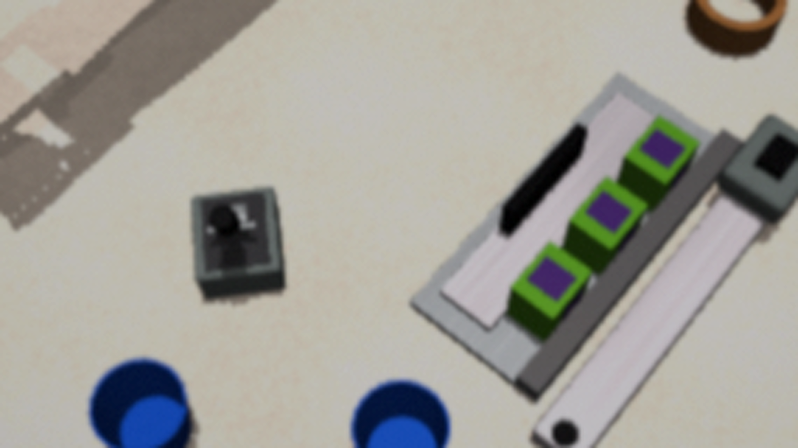

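The crop shows the bat leaning to ON (225,220), three boxes flush between stop and straightedge, and nothing disturbed. I'll hand the job in.

```bash
python3 -c "
from h import *
print(ctrl.job_done(), telemetry.state()['t'])"
```

```text
the job is handed in; nothing more can be done
the job is handed in; nothing more can be done
```

The job is handed in, at about 35 s of the 210 s. The toggle was pulled and flipped to OFF. I then stood the three boxes that were present against the stop, laid the straightedge along their fronts and let go. Last, the toggle was pulled again and flipped to ON.

**Toggle:** The final picture shows the bat at ON; arm position and image put it at about 0.4 rad. I did not measure that it was back in. I inferred it from a 5 N inward push at the bottom of its travel just before letting go.

**Boxes:** The two cameras disagree by about 5 mm, so their box positions do not confirm the placing. Relative to the bed they gave x of 21.5–23 mm (scene) and 27 mm (top), against a limit of 22.5–29 mm, so the two lowest scene readings are just under it. In each view the boxes line up to about 1.5 mm. The better evidence is force: each box met the stop with about 10–14 N, and the straightedge then pressed them with about 16 N.

**Straightedge:** From its origin to the boxes I measured roughly 52–54 mm, against a limit of 50–56.5 mm. The angle readings were noisy: most edge fits gave 0–1° to the bed, one poor top-view fit gave -1.3°, and a rough check on the grip rail gave -1.1°. All are within the 2° limit.

The cups and tape roll look unmoved in the final picture, and nothing appeared to be knocked aside during the run.

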